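# Load the sample lift and latch it

### The arm

A 7-joint arm with a two-finger parallel gripper is mounted at the origin on the work surface. World frame = base frame: x ahead of the robot, y to its left, z up, the work surface at z = 0. Lengths are in m, angles in rad, forces in N, time in s.
With the tool pointing down it reaches from about 0.4 to 0.85 m from the base axis. Payload 6.9 kg.
Tool frame: the origin (TCP) lies at the very end of the fingers, on their centre line; the grasp point (between the pads) lies 19 mm behind it; y points along the fingers, x is the direction in which the jaws open and shut, and the axes are right-handed (so a half turn about y gives the same grasp; the last joint's range is limited). The gripper opens to 85 mm and grips with 20 to 120 N. Pads are 22 mm wide; open, the fingers measure 114 mm over their backs; the gripper's body (76 mm by 85 mm) begins 54 mm behind the grasp point. The pads swing forward as they close: fully open they stand 13 mm farther back than shut.
Start: joints at [-1.089, 0.507, -0.238, 1.5, 0.126, 1.149, -0.155], TCP at [0.23, 0.581, 0.231] pointing down, gripper open.
Joint ranges: [-3.08, 3.08], [-0.24, 2.05], [-1.43, 1.35], [0, 2.5], [-1.52, 4.66], [0.17, 1.96], [-2.89, 2.89]. Speed limits (rad/s): [2.39, 2.39, 3.14, 3.14, 3.14, 3.14, 3.14].

### API

Orientations are given as a 3x3 rotation matrix whose columns are the frame's x, y, z axes.
In Python, from plant import status, vision, job gives the robot as it stands. The module is installed in compiled form; this text tells all that it offers.
- The arm moves only by the shell command python3 -m crank 'ROWS' [FORCE]. ROWS is JSON, a list that holds one entry, the list of rows, each a list of 7 numbers: the shift along the tool's x, y, z in units of 30 mm (1.0 is 30 mm), then the turn, a rotation vector about the tool's x, y, z in degrees, then the opening in per cent of the stroke, from 0 (shut) to 100 (fully open). A call has 1 to 10 rows; each row shifts and turns the pose as measured when the row begins, along the tool's axes as they then stand; what a row does not reach is not made up. A row lasts 1/12 s, in which the tool goes at most 41.7 mm and 7.16 degrees, less where a joint would pass 70% of its speed; a pose out of reach is approached as far as the arm can. A call is refused whole if a number of a shift passes 1 or a number of a turn 7.16, either way. A call with a gripper value outside its range is refused whole. The fingers move at their own pace and stop on an object; FORCE is the grip in N (left out, the last holds). Time passes only in rows, so rows that do not move let the fingers close. It gives the time, the measured TCP pose, the force and the opening at its end, in the units of the state.
- status.sense(): the state, without advancing time (a new reading comes with each control period).
- vision.get_image(name): name is "scene" or "top"; returns a dict with "pixels" (384x512x3 uint8, red, green, blue), "K" (3x3 intrinsics, pixels), "rvec" (rotation vector, rad) and "tvec" (3), from world to camera coordinates, as OpenCV has them. Camera axes: x right, y down, z forward; pixel columns grow to the right and rows downward; lengths in m; the calibration is good to about 2 mm. A picture is of the moment at which its call begins. There is no depth.
- job.hand_in(): hands the job in, once; it reports no verdict.
The state is a dict: "t": time; "joint_pos": joint angles; "qvel": joint speeds; "joint_torque": joint torques, N m; "eef_pos": TCP position; "eef_rot": TCP orientation; "ft_force": force on the tool from outside, world axes, zero at the start; "wrist_torque": the same for the moment, N m; "grip_width": opening from 0.0 (shut) to 1.0 (fully open).
Only numpy, scipy, OpenCV 4.12 (cv2) and the standard library are available. Lean on these libraries where they do the work, as an engineer would, in place of code of your own. Each camera call takes 0.05 s, during which the arm holds its last target.

### The job

Put the wide sample cassette into the wide pocket and the narrow one into the narrow pocket of the loader's raised carrier, each fully seated. With both in, press the carrier down to the end of its travel so that its push-push latch catches, let go and check that it stays down (if it comes back up, press again). Leave everything else on the bench where it stands.

Things in the scene. Friction and masses are not known exactly. Their poses are not given: they have to be found in the camera images.
- wide_cassette_center (a point): Wide cassette, loose, flat on the bench left or right of the loader, any yaw: beige block 100 (x) x 60 (y) x 34 mm high, black vial caps (3 mm) along both long top edges, and in the middle of its top a finger rib 60 (x) x 12 thick (y) x 36 mm high; 70 mm high in all, 150 to 290 g. Point: its centre, 35 mm above the underside; rib centre 17 mm higher. Same either way round.
- narrow_cassette_center (a point): Narrow sample cassette: as the wide one but only 40 mm wide (y); the same length, heights and rib; 110 to 210 g. Point: centre, 35 mm above the underside.
- carrier (a joint): Carrier travel into the loader along its tilted axis (m): 0 up, end stop 0.034 to 0.036. Sprung up (5 N at 0, 300 N/m; loaded it sinks 1 to 8 mm). Push-push latch: pressed past 0.032 and let go, it returns to about 0.022 and stays, rim nearly flush (latched); let go before 0.030 it rises again; a second full press unlatches it. Full press: 8 to 13 N.
- wide_pocket (a point): Middle of the floor of the wide pocket, 110 (x) x 67 (y) x 20 mm deep, in the loader's aluminium carrier; moves with it. z points out of the pocket along the carrier's axis (30 degrees off vertical, leaning towards the robot), x up the slope (a cassette's length goes along it), y across.
- narrow_pocket (a point): Middle of the floor of the narrow pocket, 110 x 47 x 20 mm deep, beside the wide one; its centre is 93 mm from it along -y. Axes as for wide_pocket.
- press_pad (a point): Middle of the top of the black rubber press pad, 60 (x) x 30 (y) mm, on the land between the pockets, 4 mm above the carrier's rim. Moves with the carrier; axes as wide_pocket. When loaded, the ribs' middles lie 51 mm (wide side, +y) and 42 mm (narrow side) to either side, their tops 46 mm above the pad.
- loader: The loader: cream housing fixed to the bench, 230 wide (y), 240 mm deep, front to the robot. Origin: on the bench under the centre of its sloping face; x to its back, z up. The face, 200 (up the slope) x 230 mm, leans 30 degrees (front edge 115, rear edge 215 mm high); the carrier (120 x 160 mm) stands 25 mm proud of it when up.
- bottle: Bystander: amber bottle, 60 mm across, 150 mm high. Origin under its centre.
- jar: Bystander: white jar, 72 mm across, 85 mm high. Origin under its centre.
- beaker: Bystander: clear beaker, 68 mm across, 85 mm high. Origin under its centre.
- carton: Bystander: cardboard box 75 x 55 x 50 mm high. Origin under its centre.
- wrench: Bystander: wrench lying flat, 130 mm long along its x. Origin under its middle.
- blank_block: Bystander: blank beige block 100 x 60 x 34 mm with three rows of dark flush holes in its top and no rib. Origin under its centre.
- tip_tray: Bystander: white open tray with four cells, 120 x 80 x 50 mm. Origin under its centre.
Not all that is in view belongs to the job. What is shaped like the part that bears narrow_cassette_center but blue or turquoise is not meant.

How it is judged:
By the outcome, as a careful person would: the job done as asked, in the order asked, and still so for the second after the job is handed in, with the robot touching nothing.
It also fails if it takes over 61 s, if anything falls off the work surface, if the arm or the gripper's body presses on something with over 40 N, if the wrist force passes 120 N, or if a joint passes its speed limit or range.

## Working session

There is one attempt and no reset: what is moved stays moved. The work goes in short steps, Python scripts to look and compute and a shell command to move; the robot and the scene stay as the last step left them, time stands still between calls to the robot, and variables do not carry over. Pictures are saved under pics/ and viewed, and the job is handed in when it is done.

```bash
ls; mkdir -p pics
python3 - <<'E'
from plant import status, vision
import cv2,json,pickle
for n in("scene","top"):
    d=vision.get_image(n); cv2.imwrite(f"pics/{n}0.png",d["pixels"][:,:,::-1]); pickle.dump(d,open(f"pics/{n}0.pkl","wb"))
    print(n,d["K"],d["rvec"],d["tvec"])
print(status.sense())
E
```

```text
pics
scene [[486.0184493    0.         264.31306398]
 [  0.         486.0184493  194.02356276]
 [  0.           0.           1.        ]] [ 2.04717923  1.70356517 -0.50241396] [-0.08878402 -0.32277435  2.07186245]
top [[467.11362637   0.         251.7443104 ]
 [  0.         467.11362637 195.04677733]
 [  0.           0.           1.        ]] [ 2.07592085 -2.15757014  0.21567675] [0.01034114 0.47092918 1.53296968]
{'t': 0.1, 'joint_pos': array([-1.0884914 ,  0.50826649, -0.23753035,  1.50103668,  0.12567108,
        1.14887592, -0.15482665]), 'qvel': array([-0.00158788, -0.00058729,  0.00204481, -0.0018653 , -0.00016758,
       -0.00043252,  0.0004894 ]), 'joint_torque': array([-5.26984615e-03, -6.21839261e+01, -2.19435163e+00, -2.50208080e+01,
        1.26050622e-02,  7.77353154e-03, -1.55063861e-05]), 'eef_pos': array([0.22986447, 0.58071556, 0.23050732]), 'eef_rot': array([[ 3.67976395e-01, -5.90521097e-04, -9.29834945e-01],
       [ 9.29833752e-01, -1.48943974e-03,  3.67976868e-01],
       [-1.60223122e-03, -9.99998716e-01,  1.00778239e-06]]), 'ft_force': array([-0.86126245,  0.28536592,  0.03335834]), 'wrist_torque': array([ 0.0238831 , -0.01158142, -0.03121276]), 'grip_width': 1.0043440653654225}
```

View pics/scene0.png

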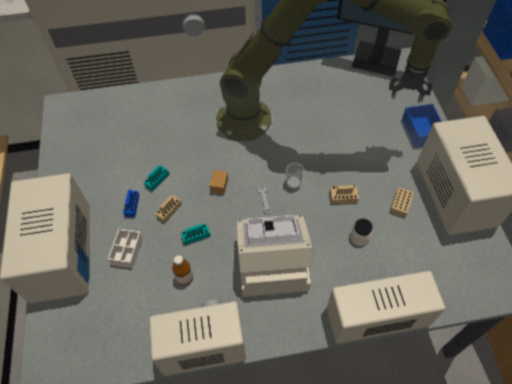

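View pics/top0.png

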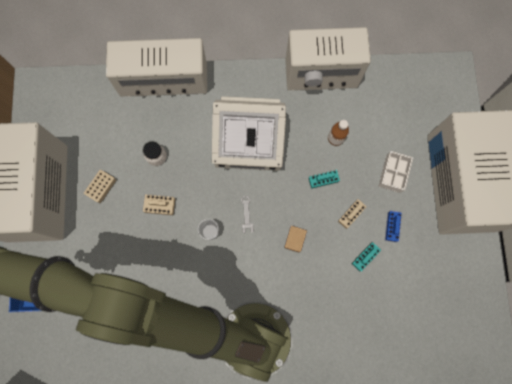

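The top view shows the robot at the bottom, with +x up and +y left. The wide cassette is at about (160,205), the narrow beige one at about (351,214), and the loader at about (249,133). I'll zoom in on each.

Run:
```python
import cv2,numpy as np
a=cv2.imread("pics/top0.png"); s=cv2.imread("pics/scene0.png")
def crop(im,x,y,w,h,k): return cv2.resize(im[y:y+h,x:x+w],None,fx=k,fy=k,interpolation=cv2.INTER_CUBIC)
A=[crop(a,135,185,50,40,8),crop(a,327,194,50,40,8)]
B=[crop(s,320,175,50,40,8),crop(s,144,188,50,40,8)]
cv2.imwrite("pics/z1.png",cv2.resize(np.vstack([np.hstack(A),np.hstack(B)]),(750,600)))
cv2.imwrite("pics/z2.png",np.hstack([crop(a,205,90,85,85,4.5),crop(s,230,210,85,85,4.5)]))
```

```text
(no output)
```

View pics/z1.png

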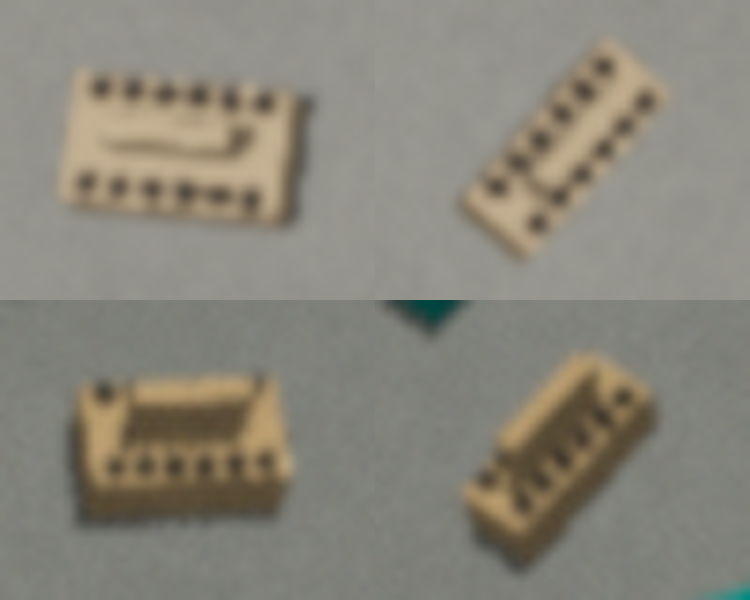

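View pics/z2.png

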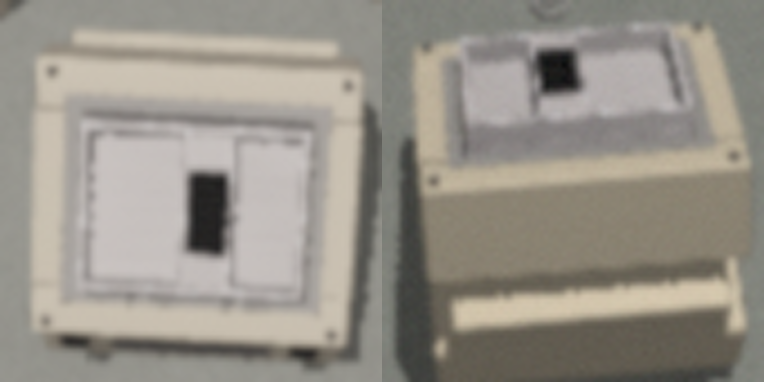

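```bash
cat > h.py <<'E'
import numpy as np,cv2,pickle
from scipy.optimize import least_squares
from scipy.spatial.transform import Rotation as R
def cam(n,k=0): return pickle.load(open(f"pics/{n}{k}.pkl","rb"))
def snap(k,names=("scene","top")):
    from plant import vision
    for n in names:
        d=vision.get_image(n); cv2.imwrite(f"pics/{n}{k}.png",d["pixels"][:,:,::-1]); pickle.dump(d,open(f"pics/{n}{k}.pkl","wb"))
def proj(P,d): return cv2.projectPoints(np.asarray(P,float),np.asarray(d["rvec"]),np.asarray(d["tvec"]),d["K"],None)[0].reshape(-1,2)
def onplane(px,z,d):
    Rm=cv2.Rodrigues(np.asarray(d["rvec"]))[0];C=-Rm.T@np.asarray(d["tvec"]);v=Rm.T@np.linalg.inv(d["K"])@[px[0],px[1],1]
    return C+v*(z-C[2])/v[2]
E
python3 - <<'E'
from h import *
def mask(d,c,r=24):
    p=d["pixels"].astype(int); m=((p[:,:,0]-p[:,:,2])>28).astype(np.uint8)
    w=np.zeros_like(m); x,y=c; w[y-r:y+r,x-r:x+r]=1
    m*=w; n,l,s,_=cv2.connectedComponentsWithStats(m); i=1+np.argmax(s[1:,4]); 
    return (l==i).astype(np.uint8)
def hullmask(pts,S=8,shape=(384,512)):
    return cv2.convexHull(pts.astype(np.float32))[:,0]
def fit(name,W,cs):
    H={}
    for n in cs:
        d=cam(n); m=mask(d,cs[n]); 
        ys,xs=np.nonzero(m); hp=np.vstack([np.c_[xs+a,ys+b] for a in(-.5,.5) for b in(-.5,.5)])
        H[n]=(d,cv2.convexHull(hp.astype(np.float32))[:,0],m.sum())
    ang=np.linspace(0,2*np.pi,48,endpoint=False); U=np.c_[np.cos(ang),np.sin(ang)]
    def res(q):
        x,y,t=q; c,s=np.cos(t),np.sin(t); P=[]
        for z,l,w in((0,.05,W/2),(.034,.05,W/2),(.07,.03,.006)):
            for a in(-1,1):
                for b in(-1,1): P.append([x+c*a*l-s*b*w,y+s*a*l+c*b*w,z])
        r=[]
        for n in H:
            d,h,_=H[n]; r.append((proj(P,d)@U.T).max(0)-(h@U.T).max(0))
        return np.concatenate(r)
    d=H["top"][0]; p=onplane(cs["top"],.034,d)
    best=min((least_squares(res,[p[0],p[1],t],loss="soft_l1",f_scale=.5) for t in np.arange(0,3.14,.4)),key=lambda s:s.cost)
    print(name,best.x[:2].round(4),np.degrees(best.x[2])%180,"rms px",np.sqrt((res(best.x)**2).mean()),[h[2] for h in H.values()])
    for n in H:
        only={n:H[n]}
fit("wide",.06,dict(top=(160,205),scene=(344,195)))
fit("narrow",.04,dict(top=(351,214),scene=(169,208)))
a=cv2.imread("pics/top0.png"); s=cv2.imread("pics/scene0.png")
cv2.imwrite("pics/z3.png",cv2.resize(a[92:172,205:292],None,fx=7,fy=7,interpolation=cv2.INTER_CUBIC))
cv2.imwrite("pics/z4.png",cv2.resize(s[208:298,230:316],None,fx=6.5,fy=6.5,interpolation=cv2.INTER_CUBIC))
E
```

```text
wide [0.4564 0.313 ] 83.9181321943253 rms px 0.5188251582123978 [np.uint64(512), np.uint64(464)]
narrow [ 0.3992 -0.3474] 137.04621114568567 rms px 0.664993006824083 [np.uint64(328), np.uint64(359)]
```

View pics/z3.png

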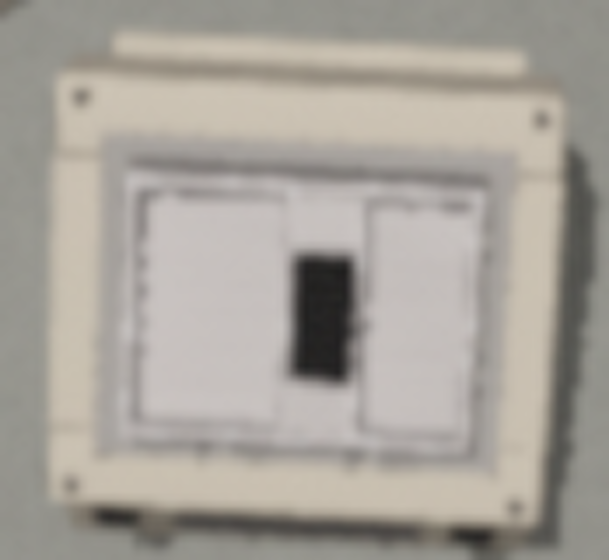

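View pics/z4.png

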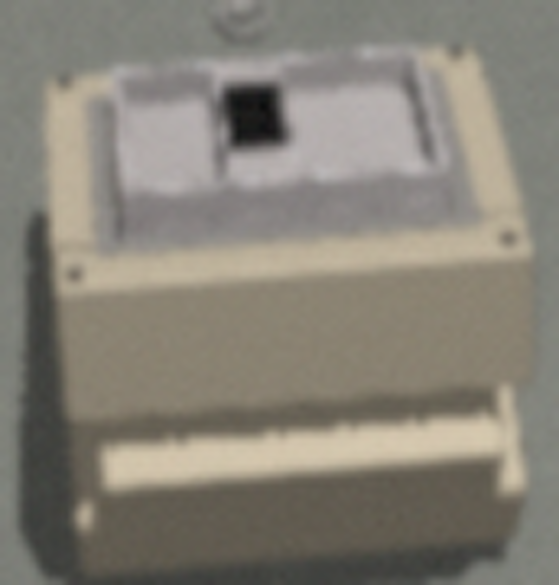

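```bash
cat > loader.py <<'E'
from h import *
def up(P,k,o): return (np.array(P,float)+.5)/k-.5+np.array(o)
T,S=cam("top"),cam("scene")
fl=np.array([[.1,.115,0],[.1,-.115,0],[-.1,-.115,0],[-.1,.115,0]]) # rear+,rear-,front-,front+
fT=up([(58,70),(566,92),(545,525),(50,500)],7,(205,92)); fS=up([(532,250),(58,292),(46,85),(478,50)],6.5,(230,208))
pd=np.array([[.03,.015,0],[.03,-.015,0],[-.03,-.015,0],[-.03,.015,0]])
pT=up([(298,252),(354,256),(347,382),(291,375)],7,(205,92)); pS=up([(288,142),(230,148),(222,90),(278,85)],6.5,(230,208))
A=R.from_euler('y',-30,degrees=True).as_matrix() # cols: x up slope, y, z normal
def face(q,P): # P in slope coords rel face centre
    Z=R.from_euler('z',q[2]).as_matrix(); return (Z@(A@np.asarray(P,float).T)).T+[q[0],q[1],.165]
def res(q):
    f=face(q,fl); p=face(q,pd+[q[3],q[4],.029])
    return np.concatenate([(proj(f,T)-fT),(proj(f,S)-fS),2*(proj(p,T)-pT),2*(proj(p,S)-pS)]).ravel()
if __name__=="__main__":
    s=least_squares(res,[.65,.0,0,0,-.01],loss="soft_l1"); q=s.x
    print(q.round(4),np.degrees(q[2])); print(res(q).reshape(-1,2).round(2))
    Z=R.from_euler('z',q[2]).as_matrix()@A; print("axes\n",Z.round(4))
    for n,P in(("pad",[q[3],q[4],.029]),("wide floor",[q[3],q[4]+.0515,.005]),("narrow floor",[q[3],q[4]-.0415,.005])): print(n,face(q,[P]).round(4))
E
python3 loader.py
```

```text
[ 0.6483 -0.0021 -0.0898 -0.0025 -0.0098] -5.14470435950333
[[-0.25 -1.01]
 [ 0.23 -0.66]
 [-0.85 -0.93]
 [-0.16 -0.82]
 [ 0.54  0.45]
 [-0.65  0.3 ]
 [-0.48 -0.68]
 [-0.62 -0.74]
 [-1.97 -1.58]
 [ 1.15 -1.8 ]
 [ 1.39 -0.25]
 [-1.48  0.83]
 [ 0.47 -0.38]
 [-0.4  -0.66]
 [-0.77 -1.85]
 [ 0.1  -1.8 ]]
axes
 [[ 0.8625  0.0897 -0.498 ]
 [-0.0777  0.996   0.0448]
 [ 0.5     0.      0.866 ]]
pad [[ 0.6308 -0.0103  0.1889]]
wide floor [[0.6474 0.0399 0.1681]]
narrow floor [[ 0.6391 -0.0527  0.1681]]
```

```bash
cat >> loader.py <<'E'
def overlay(q,fn):
    out=[]
    for n,d,x0,y0,w,h,k in(("top",T,205,92,87,80,4.5),("scene",S,230,208,87,80,4.5)):
        im=cv2.resize(d["pixels"][y0:y0+h,x0:x0+w,::-1],None,fx=k,fy=k,interpolation=cv2.INTER_CUBIC)
        def pl(P,c):
            p=((proj(face(q,P),d)-[x0,y0]+.5)*k-.5); cv2.polylines(im,[np.round(p*16).astype(int)],True,c,1,cv2.LINE_AA,4)
        rect=lambda cx,cy,z,l,w:[[cx+a*l/2,cy+b*w/2,z] for a,b in((1,1),(1,-1),(-1,-1),(-1,1))]
        pl(fl,(0,0,255)); pl(rect(q[3],q[4],.029,.06,.03),(0,255,0)); pl(rect(q[3],0,.025,.12,.16),(255,0,0))
        pl(rect(q[3],q[4]+.051,.025,.11,.067),(255,0,255)); pl(rect(q[3],q[4]-.042,.025,.11,.047),(255,0,255))
        out.append(im)
    cv2.imwrite(fn,np.hstack(out))
if __name__=="__main__": overlay(q,"pics/ov1.png")
E
python3 loader.py >/dev/null
```

```text
(no output)
```

View pics/ov1.png

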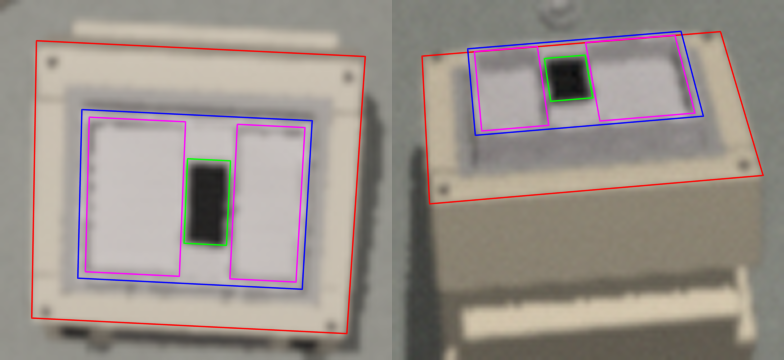

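Run:
```python
import loader as L; from loader import *
def face2(q,P): return face(q,P)+[0,0,q[5]]
def res2(q):
    f=face2(q,fl); p=face2(q,pd+[q[3],q[4],.029])
    return np.concatenate([(proj(f,T)-fT),(proj(f,S)-fS),2*(proj(p,T)-pT),2*(proj(p,S)-pS)]).ravel()
s=least_squares(res2,[.65,0,0,0,-.01,0],loss="soft_l1"); q=s.x
print(q.round(4)); print(res2(q).reshape(-1,2).round(2))
L.face=face2; L.overlay(q,"pics/ov2.png")
# only pixel shifts per camera (cams biased), z=0
def res3(q):
    r=res(q[:5]).reshape(-1,2); r[:4]+=q[5:7]; r[8:12]+=2*q[5:7]; r[4:8]+=q[7:9]; r[12:]+=2*q[7:9]
    return np.r_[r.ravel(), q[5:9]*2]
L.face=face
s=least_squares(lambda q:res3(q),[.65,0,0,0,-.01,0,0,0,0],loss="soft_l1"); print(s.x.round(4))
```

```text
[ 0.6469 -0.0018 -0.0899 -0.0009 -0.0098 -0.0048]
[[-0.22  0.01]
 [ 0.05  0.36]
 [-1.02 -0.14]
 [-0.13 -0.02]
 [ 0.42  0.72]
 [-0.54  0.55]
 [-0.37 -0.36]
 [-0.7  -0.4 ]
 [-2.02 -0.71]
 [ 1.05 -0.93]
 [ 1.29  0.51]
 [-1.53  1.59]
 [ 0.52  0.78]
 [-0.31  0.49]
 [-0.67 -0.69]
 [ 0.16 -0.64]]
[ 0.6471 -0.0019 -0.0894 -0.0011 -0.01    0.101   0.3446  0.1585  0.5429]
```

View pics/ov2.png

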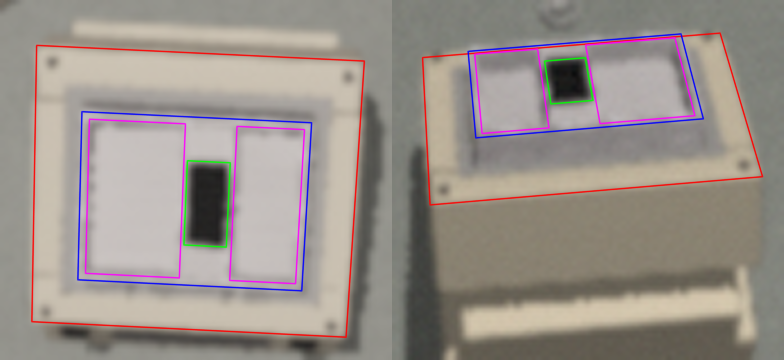

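```bash
cat > go.py <<'E'
import sys; from h import *
from plant import status
def down(a): # jaw axis angle deg, pointing down
    a=np.radians(a); x=np.array([np.cos(a),np.sin(a),0]); y=np.array([0,0,-1.]); return np.c_[x,y,np.cross(x,y)]
Q=dict(x=.647,y=-.0019,t=-.0899,px=-.0005,py=-.010)
Zr=R.from_euler('z',Q['t']).as_matrix()@R.from_euler('y',-30,degrees=True).as_matrix()
def car(px,py,pz): # carrier coords relative to pad centre top (x up slope,y,z normal), carrier up
    return Zr@np.array([Q['px']+px,Q['py']+py,.029+pz])+[Q['x'],Q['y'],.165]
RC=np.c_[Zr[:,1],-Zr[:,2],np.cross(Zr[:,1],-Zr[:,2])]  # jaw along +carrier y, approach -z
def plan(pos,rot,vmax=.028,wmax=7.,show=True):
    s=status.sense(); p,r=s['eef_pos'],s['eef_rot']
    D=np.asarray(pos)-p; w=(R.from_matrix(rot)*R.from_matrix(r).inv()).as_rotvec(degrees=True)
    n=max(1,int(np.ceil(max(np.linalg.norm(D)/vmax,np.linalg.norm(w)/wmax))))
    print("t %.2f"%s['t'],"pos",p.round(4),"dist mm",(D*1e3).round(1),"ang",np.linalg.norm(w).round(1),"rows",n,"grip",round(float(s['grip_width']),3),"F",s['ft_force'].round(1)); print("q",s['joint_pos'].round(2))
    print("in tool axes total: units",(r.T@D/.03).round(2),"rotvec",(r.T@w).round(2))
    for i in range(n):
        Ri=R.from_rotvec(w*i/n,degrees=True).as_matrix()@r
        if show: print("[%s]"%",".join("%.2f"%v for v in np.r_[Ri.T@D/n/.03,Ri.T@w/n]))
E
python3 -c "
from go import *
plan([.4564,.313,.14],down(-6.1))
print(car(0,.051,.0),RC)"
```

```text
t 0.10 pos [0.2299 0.5807 0.2305] dist mm [ 226.5 -267.7  -90.5] ang 74.5 rows 13 grip 1.004 F [-0.9  0.3  0. ]
q [-1.09  0.51 -0.24  1.5   0.13  1.15 -0.15]
in tool axes total: units [ -5.51   3.03 -10.31] rotvec [ 6.000e-02  7.451e+01 -8.000e-02]
[-0.42,0.23,-0.79,0.00,5.73,-0.01]
[-0.34,0.23,-0.83,0.00,5.73,-0.01]
[-0.26,0.23,-0.86,0.00,5.73,-0.01]
[-0.17,0.23,-0.88,0.00,5.73,-0.01]
[-0.08,0.23,-0.90,0.00,5.73,-0.01]
[0.01,0.23,-0.90,0.00,5.73,-0.01]
[0.10,0.23,-0.89,0.00,5.73,-0.01]
[0.19,0.23,-0.88,0.00,5.73,-0.01]
[0.27,0.23,-0.86,0.00,5.73,-0.01]
[0.36,0.23,-0.83,0.00,5.73,-0.01]
[0.44,0.23,-0.79,0.00,5.73,-0.01]
[0.51,0.23,-0.74,0.00,5.73,-0.01]
[0.59,0.23,-0.68,0.00,5.73,-0.01]
[0.63580823 0.0402751  0.18986474] [[ 0.08977895  0.49798086 -0.86252815]
 [ 0.99596172 -0.04488948  0.07775085]
 [ 0.         -0.8660254  -0.5       ]]
```

```bash
python3 -m crank '[[[-0.42,0.2,-0.79,0,5.7,0,45],[-0.34,0.2,-0.83,0,5.7,0,45],[-0.26,0.2,-0.86,0,5.7,0,45],[-0.17,0.2,-0.88,0,5.7,0,45],[-0.08,0.2,-0.9,0,5.7,0,45],[0.01,0.2,-0.9,0,5.7,0,45],[0.1,0.2,-0.9,0,5.7,0,45],[0.19,0.2,-0.88,0,5.7,0,45],[0.27,0.2,-0.86,0,5.7,0,45],[0.36,0.2,-0.83,0,5.7,0,45]]]' 60; python3 -c "
from go import *
plan([.4564,.313,.12],down(-6.1))"
```

```text
t: 0.93
eef_pos: [0.4011, 0.3691, 0.1643]
eef_rot: [[0.986, -0.008, -0.168], [0.168, -0.001, 0.986], [-0.008, -1.0, 0.0]]
ft_force: [0.6, 0.4, 0.3]
grip_width: 0.448
t 0.93 pos [0.4011 0.3691 0.1643] dist mm [ 55.3 -56.1 -44.3] ang 15.8 rows 4 grip 0.448 F [0.6 0.4 0.3]
q [-0.82  0.45  0.05  1.81 -0.04  0.89 -0.58]
in tool axes total: units [ 1.52  1.46 -2.16] rotvec [ 0.04 15.78 -0.47]
[0.38,0.37,-0.54,0.01,3.94,-0.12]
[0.41,0.37,-0.51,0.01,3.94,-0.12]
[0.45,0.37,-0.48,0.01,3.94,-0.12]
[0.48,0.37,-0.45,0.01,3.94,-0.12]
```

```bash
python3 -m crank '[[[0.38,0.37,-0.54,0,4,-0.1,45],[0.41,0.37,-0.51,0,4,-0.1,45],[0.45,0.37,-0.48,0,4,-0.1,45],[0.48,0.37,-0.45,0,4,-0.1,45],[0,0,0,0,0,0,45]]]'; python3 -c "
from go import *
plan([.4564,.313,.042],down(-6.1))
snap(1)
import cv2
a=cv2.imread('pics/top1.png')[165:245,110:210];b=cv2.imread('pics/scene1.png')[130:230,290:410]
cv2.imwrite('pics/v1.png',np.hstack([cv2.resize(a,(400,320)),cv2.resize(b,(384,320))]))"
```

```text
t: 1.35
eef_pos: [0.4614, 0.3019, 0.1161]
eef_rot: [[0.99, -0.001, 0.139], [-0.139, -0.006, 0.99], [0.0, -1.0, -0.006]]
ft_force: [0.5, -1.9, 0.9]
grip_width: 0.449
t 1.35 pos [0.4614 0.3019 0.1161] dist mm [ -5.   11.1 -74.1] ang 1.9 rows 3 grip 0.449 F [ 0.5 -1.9  0.9]
q [-0.72  0.52  0.14  1.85 -0.09  0.78 -0.67]
in tool axes total: units [-0.22  2.47  0.36] rotvec [ 0.36 -1.91  0.  ]
[-0.07,0.82,0.12,0.12,-0.64,0.00]
[-0.07,0.82,0.12,0.12,-0.64,0.00]
[-0.07,0.82,0.12,0.12,-0.64,0.00]
```

View pics/v1.png

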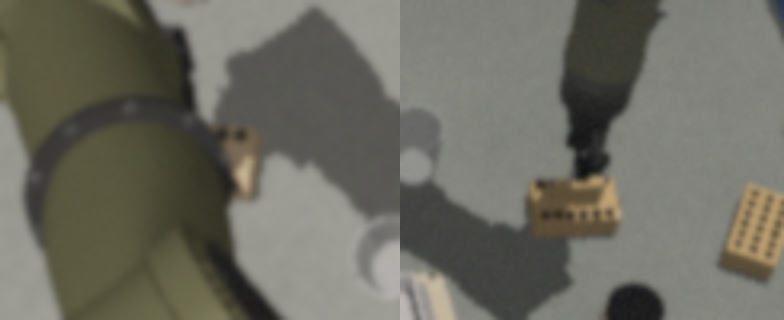

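The gripper is above the wide cassette's rib, which is at about (588,190) in the composite. I'll correct the offset, then descend.

```bash
python3 -m crank '[[[-0.22,0.4,0.36,0.3,-1.9,0,45],[0,0.7,0,0,0,0,45],[0,0.3,0,0,0,0,45],[0,0,0,0,0,0,45]]]'; python3 -c "
from go import *
plan([.4564,.313,.042],down(-6.1))"
```

```text
t: 1.78
eef_pos: [0.4526, 0.3224, 0.0762]
eef_rot: [[0.996, 0.001, 0.088], [-0.088, 0.007, 0.996], [-0.0, -1.0, 0.007]]
ft_force: [-0.5, -0.2, 0.7]
grip_width: 0.45
t 1.78 pos [0.4526 0.3224 0.0762] dist mm [  3.8  -9.4 -34.2] ang 1.1 rows 2 grip 0.45 F [-0.5 -0.2  0.7]
q [-0.73  0.57  0.11  1.89 -0.1   0.68 -0.65]
in tool axes total: units [ 0.15  1.14 -0.31] rotvec [-0.41  1.03 -0.01]
[0.08,0.57,-0.15,-0.20,0.52,-0.00]
[0.08,0.57,-0.15,-0.20,0.52,-0.00]
```

```bash
python3 -m crank '[[[0.12,0.2,-0.25,-0.4,0.9,0,45],[0,0.2,0,0,0,0,45],[0,0,0,0,0,0,45],[0,0,0,0,0,0,45]]]'; python3 -c "
from go import *
plan([.4564,.313,.042],down(-6.1))"
```

```text
t: 2.12
eef_pos: [0.4556, 0.3155, 0.0649]
eef_rot: [[0.995, 0.001, 0.103], [-0.103, 0.001, 0.995], [0.0, -1.0, 0.001]]
ft_force: [-0.2, 0.1, 0.1]
grip_width: 0.45
t 2.12 pos [0.4556 0.3155 0.0649] dist mm [  0.8  -2.5 -22.9] ang 0.2 rows 1 grip 0.45 F [-0.2  0.1  0.1]
q [-0.72  0.59  0.11  1.9  -0.1   0.66 -0.65]
in tool axes total: units [ 0.04  0.76 -0.08] rotvec [-0.04  0.21  0.03]
[0.04,0.76,-0.08,-0.04,0.21,0.03]
```

```bash
python3 -m crank '[[[0.03,0.4,-0.08,0,0.2,0,45],[0,0.36,0,0,0,0,45],[0,0,0,0,0,0,45],[0,0,0,0,0,0,10],[0,0,0,0,0,0,0],[0,0,0,0,0,0,0],[0,0,0,0,0,0,0],[0,0,0,0,0,0,0]]]' 60; python3 -c "
from go import *
plan([.4564,.313,.042],down(-6.1))"
```

```text
t: 2.78
eef_pos: [0.4574, 0.3138, 0.0437]
eef_rot: [[0.994, 0.003, 0.106], [-0.106, 0.003, 0.994], [0.003, -1.0, 0.003]]
ft_force: [0.2, 0.1, -2.2]
grip_width: 0.129
t 2.78 pos [0.4574 0.3138 0.0437] dist mm [-1.  -0.8 -1.7] ang 0.2 rows 1 grip 0.129 F [ 0.2  0.1 -2.2]
q [-0.71  0.62  0.11  1.92 -0.11  0.61 -0.64]
in tool axes total: units [-0.03  0.05 -0.03] rotvec [-0.18 -0.    0.16]
[-0.03,0.05,-0.03,-0.18,-0.00,0.16]
```

```bash
python3 -m crank '[[[0,-0.3,0,0,0,0,0],[0,-0.8,0,0,0,0,0],[0,-0.95,0,0,0,0,0],[0,-0.95,0,0,0,0,0],[0,-0.95,0,0,0,0,0],[0,-0.95,0,0,0,0,0],[0,-0.4,0,0,0,0,0]]]' 60; python3 -c "
from go import *
plan(car(0,.051,-.024+.0437+.06),RC); print(car(0,.051,-.024+.0437+.06))
d=R.from_matrix(status.sense()['eef_rot'])
snap(2)
a=cv2.imread('pics/scene2.png')[60:240,250:450]
cv2.imwrite('pics/v2.png',cv2.resize(a,(660,594)))"
```

```text
t: 3.37
eef_pos: [0.4538, 0.3113, 0.2093]
eef_rot: [[0.994, -0.005, 0.106], [-0.106, -0.003, 0.994], [-0.005, -1.0, -0.004]]
ft_force: [0.5, 1.0, -2.2]
grip_width: 0.127
t 3.37 pos [0.4538 0.3113 0.2093] dist mm [ 142.4 -267.5   49.6] ang 94.7 rows 14 grip 0.127 F [ 0.5  1.  -2.2]
q [-0.75  0.41  0.15  1.73 -0.07  1.01 -0.68]
in tool axes total: units [ 5.66 -1.65 -8.37] rotvec [-23.41 -88.58 -24.12]
[0.40,-0.12,-0.60,-1.67,-6.33,-1.72]
[0.34,-0.09,-0.64,-1.67,-6.33,-1.72]
[0.27,-0.06,-0.68,-1.67,-6.33,-1.72]
[0.19,-0.03,-0.70,-1.67,-6.33,-1.72]
[0.11,-0.01,-0.72,-1.67,-6.33,-1.72]
[0.03,0.02,-0.73,-1.67,-6.33,-1.72]
[-0.05,0.04,-0.73,-1.67,-6.33,-1.72]
[-0.13,0.06,-0.72,-1.67,-6.33,-1.72]
[-0.21,0.07,-0.70,-1.67,-6.33,-1.72]
[-0.29,0.08,-0.67,-1.67,-6.33,-1.72]
[-0.36,0.09,-0.63,-1.67,-6.33,-1.72]
[-0.43,0.10,-0.58,-1.67,-6.33,-1.72]
[-0.49,0.10,-0.53,-1.67,-6.33,-1.72]
[-0.55,0.10,-0.47,-1.67,-6.33,-1.72]
[0.59611915 0.04385279 0.25888696]
```

View pics/v2.png

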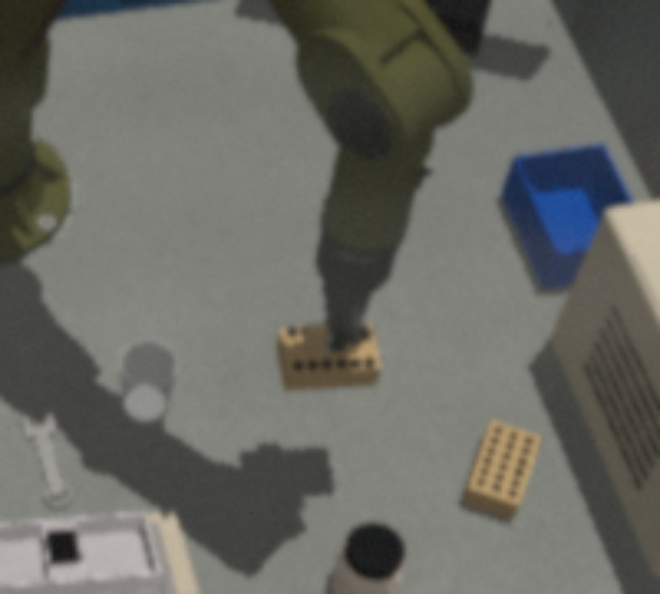

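```bash
cat > inhand.py <<'E'
import sys; from h import *
from plant import status
# fit offset (u along rib=tool z, v along tool y bottom distance) of held cassette given tool pose
def run(k,W,names,box,b0=.0437):
    s=status.sense(); p,r=s['eef_pos'],s['eef_rot']
    ang=np.linspace(0,2*np.pi,48,endpoint=False); U=np.c_[np.cos(ang),np.sin(ang)]
    for n in names:
        d=cam(n,k); px=d['pixels'].astype(int); m=((px[:,:,0]-px[:,:,2])>28).astype(np.uint8)
        def blk(u,b):
            return np.array([p+r@[a*W/2,b-h,u+c*.05] for h in(0,.034) for a in(-1,1) for c in(-1,1)])
        c=proj(blk(0,b0).mean(0)[None],d)[0].astype(int); w=np.zeros_like(m); w[c[1]-box:c[1]+box,c[0]-box:c[0]+box]=1; m*=w
        _,l,st,_=cv2.connectedComponentsWithStats(m); m=l==1+np.argmax(st[1:,4]); ys,xs=np.nonzero(m)
        h=np.vstack([np.c_[xs+a,ys+b] for a in(-.5,.5) for b in(-.5,.5)])
        f=lambda q:((proj(blk(q[0],b0)+np.array([0,0,0]),d)+q[1:3])@U.T).max(0)-(h@U.T).max(0)
        g=lambda q:np.r_[((proj(blk(*q),d))@U.T).max(0)-(h@U.T).max(0)]
        q=least_squares(g,[0,b0],loss='soft_l1',f_scale=.5).x; print(n,"area",m.sum(),"u mm",q[0]*1e3,"bottom below tcp mm",q[1]*1e3,"rms",np.sqrt((g(q)**2).mean()), "u=0 rms",np.sqrt((g([0,b0])**2).mean()), "rib dir tool z",r[:,2].round(2))
E
python3 -c "
from inhand import *
run(2,.06,['scene'],25)"
```

```text
scene area 359 u mm -1.470723838447681 bottom below tcp mm 39.20034771509541 rms 0.7835361364040863 u=0 rms 0.9705112878172154 rib dir tool z [ 0.11  0.99 -0.  ]
```

```bash
python3 -m crank '[[[0.4,-0.42,-0.6,-1.7,-6.3,-1.7,0],[0.34,-0.4,-0.64,-1.7,-6.3,-1.7,0],[0.27,-0.4,-0.68,-1.7,-6.3,-1.7,0],[0.19,-0.4,-0.7,-1.7,-6.3,-1.7,0],[0.11,-0.3,-0.72,-1.7,-6.3,-1.7,0],[0.03,-0.2,-0.73,-1.7,-6.3,-1.7,0],[-0.05,-0.1,-0.73,-1.7,-6.3,-1.7,0],[-0.13,0,-0.72,-1.7,-6.3,-1.7,0],[-0.21,0,-0.7,-1.7,-6.3,-1.7,0],[-0.29,0,-0.67,-1.7,-6.3,-1.7,0]]]'; python3 -c "
from go import *
plan(car(0,.051,-.024+.0437+.06),RC)"
```

```text
t: 4.3
eef_pos: [0.547, 0.1236, 0.2995]
eef_rot: [[0.466, 0.357, -0.81], [0.883, -0.132, 0.45], [0.053, -0.925, -0.377]]
ft_force: [0.3, 0.5, -3.4]
grip_width: 0.128
t 4.30 pos [0.547  0.1236 0.2995] dist mm [ 49.2 -79.8 -40.6] ang 24.0 rows 4 grip 0.128 F [ 0.3  0.5 -3.4]
q [-0.49  0.2   0.06  1.86  0.36  0.83  0.43]
in tool axes total: units [-1.66  2.19 -2.01] rotvec [ -7.11 -21.7   -7.26]
[-0.41,0.55,-0.50,-1.78,-5.42,-1.81]
[-0.48,0.55,-0.44,-1.78,-5.42,-1.81]
[-0.53,0.54,-0.38,-1.78,-5.42,-1.81]
[-0.58,0.54,-0.31,-1.78,-5.42,-1.81]
```

```bash
python3 -m crank '[[[-0.41,0.2,-0.5,-1.8,-5.4,-1.8,0],[-0.48,0.2,-0.44,-1.8,-5.4,-1.8,0],[-0.53,0.2,-0.38,-1.8,-5.4,-1.8,0],[-0.3,0.1,-0.2,-1,-3,-1,0],[0,0,0,0,0,0,0],[0,0,0,0,0,0,0]]]'; python3 -c "
from go import *
plan(car(0,.051,-.024+.0437+.06),RC)"
```

```text
t: 4.8
eef_pos: [0.5712, 0.0481, 0.2888]
eef_rot: [[0.118, 0.478, -0.87], [0.993, -0.062, 0.101], [-0.005, -0.876, -0.482]]
ft_force: [-0.0, 0.2, -1.9]
grip_width: 0.133
t 4.80 pos [0.5712 0.0481 0.2888] dist mm [ 24.9  -4.3 -29.9] ang 2.1 rows 2 grip 0.133 F [-0.   0.2 -1.9]
q [-0.27  0.15  0.04  2.01  0.33  0.53  0.98]
in tool axes total: units [-0.04  1.28 -0.26] rotvec [-1.19 -1.29 -1.08]
[-0.02,0.64,-0.13,-0.59,-0.64,-0.54]
[-0.03,0.64,-0.12,-0.59,-0.64,-0.54]
```

```bash
python3 -m crank '[[[-0.03,0.5,-0.2,-1.1,-1.2,-1,0],[0,0.6,0,0,0,0,0],[0,0.4,0,0,0,0,0],[0,0.3,0,0,0,0,0],[0,0,0,0,0,0,0],[0,0,0,0,0,0,0]]]'; python3 -c "
from go import *
plan(car(0,.051,-.024+.0437+.0),RC)
snap(3)
a=cv2.imread('pics/scene3.png')[180:300,220:330];b=cv2.imread('pics/top3.png')[80:200,195:305]
cv2.imwrite('pics/v3.png',cv2.resize(np.hstack([a,b]),None,fx=3.6,fy=3.6,interpolation=cv2.INTER_CUBIC))"
```

```text
t: 5.3
eef_pos: [0.601, 0.0505, 0.2388]
eef_rot: [[0.093, 0.488, -0.868], [0.996, -0.043, 0.083], [0.003, -0.872, -0.49]]
ft_force: [0.0, 0.2, -2.9]
grip_width: 0.131
t 5.30 pos [0.601  0.0505 0.2388] dist mm [ 25.   -9.3 -31.8] ang 0.7 rows 2 grip 0.131 F [ 0.   0.2 -2.9]
q [-0.25  0.25  0.06  2.04  0.35  0.38  0.98]
in tool axes total: units [-0.24  1.35 -0.23] rotvec [-0.67 -0.25  0.06]
[-0.12,0.67,-0.11,-0.34,-0.12,0.03]
[-0.12,0.67,-0.11,-0.34,-0.12,0.03]
```

View pics/v3.png

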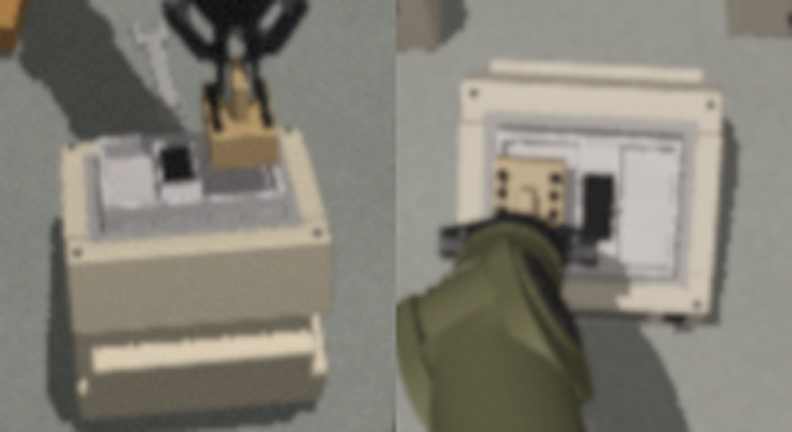

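The wide cassette is held aligned above the wide pocket, about 40 mm up. I still need 7 mm in y and 7 mm up the slope before going in.

```bash
python3 -m crank '[[[-0.22,0.2,-0.22,-0.6,-0.2,0,0],[0,0.2,0,0,0,0,0],[0,0,0,0,0,0,0],[0,0,0,0,0,0,0]]]'; python3 -c "
from go import *
plan(car(0,.051,-.024+.0437+.0),RC)
snap(4)
a=cv2.imread('pics/scene4.png')[200:280,225:325];b=cv2.imread('pics/top4.png')[95:175,200:300]
cv2.imwrite('pics/v4.png',cv2.resize(np.hstack([a,b]),None,fx=4,fy=4,interpolation=cv2.INTER_CUBIC))"
```

```text
t: 5.73
eef_pos: [0.6137, 0.0426, 0.234]
eef_rot: [[0.089, 0.502, -0.86], [0.996, -0.043, 0.078], [0.003, -0.864, -0.504]]
ft_force: [0.4, 0.3, -2.7]
grip_width: 0.121
t 5.73 pos [0.6137 0.0426 0.234 ] dist mm [ 12.3  -1.4 -27.1] ang 0.3 rows 2 grip 0.121 F [ 0.4  0.3 -2.7]
q [-0.24  0.27  0.06  2.04  0.36  0.34  0.99]
in tool axes total: units [-0.01  0.99  0.1 ] rotvec [ 0.25 -0.04  0.15]
[-0.01,0.49,0.05,0.13,-0.02,0.07]
[-0.01,0.49,0.05,0.13,-0.02,0.07]
```

View pics/v4.png

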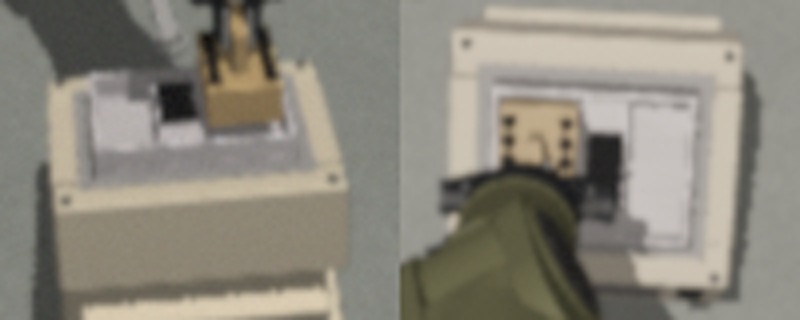

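```bash
python3 -m crank '[[[0,0.2,0.1,0.2,0,0.1,0],[0,0.2,0,0,0,0,0],[0,0.1,0,0,0,0,0],[0,0,0,0,0,0,0]]]'; python3 -c "
from go import *
plan(car(0,.051,-.024+.0437+.0),RC)"
```

```text
t: 6.17
eef_pos: [0.6187, 0.0424, 0.2185]
eef_rot: [[0.09, 0.499, -0.862], [0.996, -0.044, 0.078], [0.001, -0.866, -0.501]]
ft_force: [0.8, -0.0, -2.7]
grip_width: 0.13
t 6.17 pos [0.6187 0.0424 0.2185] dist mm [  7.3  -1.3 -11.6] ang 0.1 rows 1 grip 0.13 F [ 0.8 -0.  -2.7]
q [-0.24  0.3   0.08  2.05  0.37  0.31  0.98]
in tool axes total: units [-0.02  0.46 -0.02] rotvec [ 0.06 -0.04  0.07]
[-0.02,0.46,-0.02,0.06,-0.04,0.07]
```

```bash
python3 -m crank '[[[0,0.15,0,0,0,0,0],[0,0.15,0,0,0,0,0],[0,0.1,0,0,0,0,0],[0,0,0,0,0,0,0]]]'; python3 -c "
from go import *
plan(car(0,.051,-.024+.0437+.0),RC)"
```

```text
t: 6.5
eef_pos: [0.6255, 0.0421, 0.2067]
eef_rot: [[0.089, 0.499, -0.862], [0.996, -0.044, 0.078], [0.001, -0.866, -0.501]]
ft_force: [-0.3, 0.2, -0.2]
grip_width: 0.125
t 6.50 pos [0.6255 0.0421 0.2067] dist mm [ 0.5 -1.   0.2] ang 0.1 rows 1 grip 0.125 F [-0.3  0.2 -0.2]
q [-0.25  0.32  0.09  2.05  0.38  0.28  0.97]
in tool axes total: units [-0.03  0.   -0.02] rotvec [ 0.04 -0.01  0.08]
[-0.03,0.00,-0.02,0.04,-0.01,0.08]
```

```bash
python3 -m crank '[[[0,0.1,0,0,0,0,0],[0,0,0,0,0,0,0],[0,0,0,0,0,0,0],[0,0,0,0,0,0,20],[0,0,0,0,0,0,35],[0,0,0,0,0,0,35],[0,0,0,0,0,0,35]]]'; python3 -c "
from go import *
plan(car(0,.051,-.024+.0437+.0),RC,show=False)
snap(5)
a=cv2.imread('pics/scene5.png')[200:280,225:325];b=cv2.imread('pics/top5.png')[95:175,200:300]
cv2.imwrite('pics/v5.png',cv2.resize(np.hstack([a,b]),None,fx=4,fy=4,interpolation=cv2.INTER_CUBIC))"
```

```text
t: 7.08
eef_pos: [0.6289, 0.0424, 0.2061]
eef_rot: [[0.089, 0.503, -0.86], [0.996, -0.043, 0.078], [0.003, -0.863, -0.505]]
ft_force: [-0.4, 1.6, -0.4]
grip_width: 0.352
t 7.08 pos [0.6289 0.0424 0.2061] dist mm [-2.9 -1.2  0.8] ang 0.4 rows 1 grip 0.352 F [-0.4  1.6 -0.4]
q [-0.25  0.33  0.09  2.05  0.38  0.27  0.96]
in tool axes total: units [-0.05 -0.07  0.07] rotvec [ 0.32 -0.04  0.16]
```

View pics/v5.png

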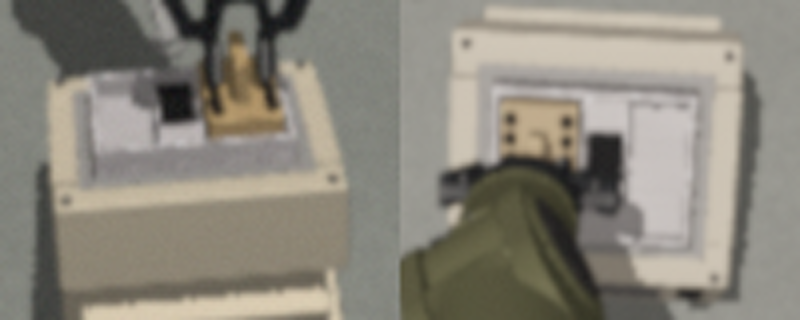

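Fingers are open and the cassette is in the wide pocket. Backing off along the carrier axis.

```bash
python3 -m crank '[[[0,-0.3,0,0,0,0,35],[0,-0.7,0,0,0,0,35],[0,-0.9,0,0,0,0,35],[0,-0.9,0,0,0,0,35],[0,-0.6,0,0,0,0,40],[0,-0.3,0,0,0,0,40]]]'; python3 -c "
from go import *
snap(6)
a=cv2.imread('pics/scene6.png')[200:280,225:325];b=cv2.imread('pics/top6.png')[95:175,200:300]
cv2.imwrite('pics/v6.png',cv2.resize(np.hstack([a,b]),None,fx=4,fy=4,interpolation=cv2.INTER_CUBIC))
plan([.3992,-.3474,.13],down(47.05))"
```

```text
t: 7.68
eef_pos: [0.5689, 0.0473, 0.3051]
eef_rot: [[0.089, 0.498, -0.862], [0.996, -0.043, 0.077], [0.001, -0.866, -0.5]]
ft_force: [0.2, -0.2, 0.4]
grip_width: 0.401
t 7.78 pos [0.5697 0.0474 0.3051] dist mm [-170.5 -394.8 -175.1] ang 48.0 rows 17 grip 0.4 F [ 0.7  0.1 -0.7]
q [-0.23  0.12  0.01  2.01  0.3   0.53  1.04]
in tool axes total: units [-13.62   2.78   6.81] rotvec [28.97 36.96 10.03]
[-0.80,0.16,0.40,1.70,2.17,0.59]
[-0.81,0.18,0.36,1.70,2.17,0.59]
[-0.83,0.20,0.33,1.70,2.17,0.59]
[-0.83,0.22,0.29,1.70,2.17,0.59]
[-0.84,0.24,0.25,1.70,2.17,0.59]
[-0.85,0.25,0.21,1.70,2.17,0.59]
[-0.85,0.27,0.17,1.70,2.17,0.59]
[-0.86,0.28,0.13,1.70,2.17,0.59]
[-0.86,0.29,0.09,1.70,2.17,0.59]
[-0.86,0.30,0.05,1.70,2.17,0.59]
[-0.86,0.31,0.01,1.70,2.17,0.59]
[-0.85,0.32,-0.03,1.70,2.17,0.59]
[-0.85,0.33,-0.08,1.70,2.17,0.59]
[-0.84,0.33,-0.12,1.70,2.17,0.59]
[-0.83,0.34,-0.16,1.70,2.17,0.59]
[-0.82,0.34,-0.20,1.70,2.17,0.59]
[-0.81,0.34,-0.24,1.70,2.17,0.59]
```

View pics/v6.png

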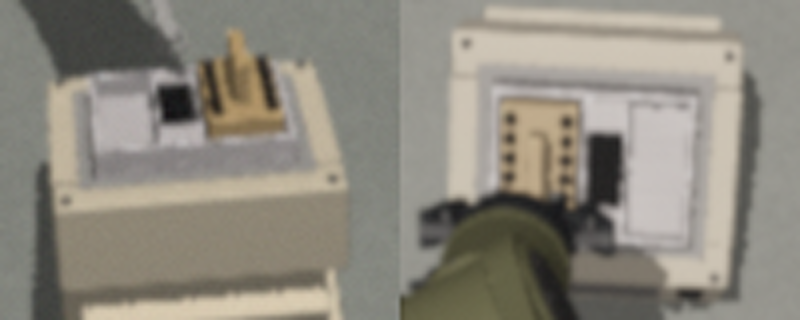

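The wide cassette sits flat in its pocket, with its block low in the rim. Next is the narrow one.

```bash
python3 -m crank '[[[-0.8,0.1,0.45,1.7,2.2,0.6,40],[-0.81,0.15,0.4,1.7,2.2,0.6,40],[-0.83,0.2,0.33,1.7,2.2,0.6,40],[-0.83,0.22,0.29,1.7,2.2,0.6,40],[-0.84,0.24,0.25,1.7,2.2,0.6,40],[-0.85,0.25,0.21,1.7,2.2,0.6,40],[-0.85,0.27,0.17,1.7,2.2,0.6,40],[-0.86,0.28,0.13,1.7,2.2,0.6,40],[-0.86,0.29,0.09,1.7,2.2,0.6,40],[-0.86,0.3,0.05,1.7,2.2,0.6,40]]]'; python3 -c "
from go import *
plan([.3992,-.3474,.13],down(47.05))"
```

```text
t: 8.62
eef_pos: [0.4619, -0.1861, 0.1965]
eef_rot: [[0.468, 0.2, -0.861], [0.883, -0.054, 0.467], [0.047, -0.978, -0.202]]
ft_force: [0.7, -0.1, 0.3]
grip_width: 0.401
t 8.62 pos [ 0.4619 -0.1861  0.1965] dist mm [ -62.7 -161.3  -66.5] ang 19.0 rows 7 grip 0.401 F [ 0.7 -0.1  0.3]
q [ 0.25  0.25  0.13  2.06 -0.09  0.63  1.51]
in tool axes total: units [-5.83  2.04 -0.27] rotvec [11.22 14.69  4.21]
[-0.83,0.29,-0.04,1.60,2.10,0.60]
[-0.83,0.30,-0.08,1.60,2.10,0.60]
[-0.82,0.30,-0.12,1.60,2.10,0.60]
[-0.81,0.31,-0.15,1.60,2.10,0.60]
[-0.80,0.31,-0.19,1.60,2.10,0.60]
[-0.79,0.32,-0.23,1.60,2.10,0.60]
[-0.78,0.32,-0.27,1.60,2.10,0.60]
```

```bash
python3 -m crank '[[[-0.83,0.2,-0.04,1.6,2.1,0.6,40],[-0.83,0.2,-0.08,1.6,2.1,0.6,40],[-0.82,0.2,-0.12,1.6,2.1,0.6,40],[-0.8,0.2,-0.15,1.6,2.1,0.6,40],[-0.7,0.2,-0.17,1.6,2.1,0.6,40],[-0.6,0.2,-0.18,1.6,2.1,0.6,40],[-0.3,0.2,-0.1,0.8,1,0.3,40],[0,0,0,0,0,0,40],[0,0,0,0,0,0,40]]]'; python3 -c "
from go import *
plan([.3992,-.3474,.13],down(47.05))
snap(7)
a=cv2.imread('pics/scene7.png')[150:250,120:220];b=cv2.imread('pics/top7.png')[170:270,300:400]
cv2.imwrite('pics/v7.png',cv2.resize(np.hstack([a,b]),None,fx=4,fy=4,interpolation=cv2.INTER_CUBIC))"
```

```text
t: 9.37
eef_pos: [0.3964, -0.3353, 0.141]
eef_rot: [[0.684, -0.009, -0.73], [0.73, 0.0, 0.684], [-0.006, -1.0, 0.007]]
ft_force: [-0.1, 0.4, -0.2]
grip_width: 0.401
t 9.37 pos [ 0.3964 -0.3353  0.141 ] dist mm [  2.8 -12.1 -11. ] ang 0.5 rows 1 grip 0.401 F [-0.1  0.4 -0.2]
q [ 0.49  0.45  0.23  1.9  -0.13  0.81  1.61]
in tool axes total: units [-0.23  0.36 -0.35] rotvec [-0.38 -0.17 -0.33]
[-0.23,0.36,-0.35,-0.38,-0.17,-0.33]
```

View pics/v7.png

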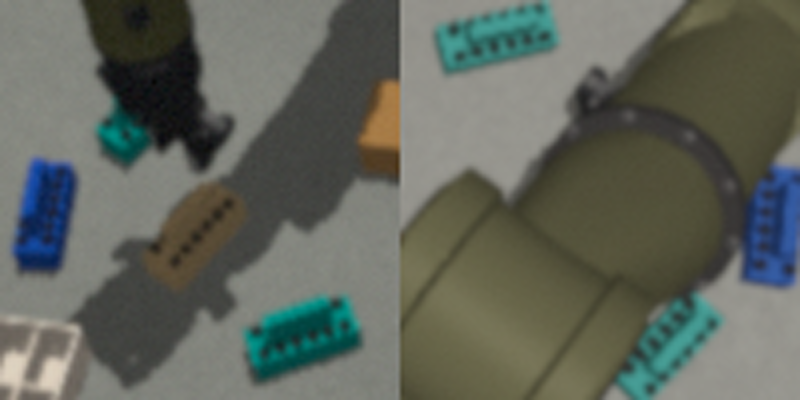

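```bash
python3 -m crank '[[[-0.22,0.5,-0.33,-0.4,-0.2,-0.3,40],[0,0.8,0,0,0,0,40],[0,0.5,0,0,0,0,40],[0,0.2,0,0,0,0,40],[0,0,0,0,0,0,40],[0,0,0,0,0,0,40]]]'; python3 -c "
from go import *
plan([.3992,-.3474,.042],down(47.05))"
```

```text
t: 9.97
eef_pos: [0.4048, -0.3398, 0.0835]
eef_rot: [[0.67, 0.011, -0.742], [0.742, -0.002, 0.67], [0.006, -1.0, -0.009]]
ft_force: [0.6, -0.9, 0.7]
grip_width: 0.399
t 9.97 pos [ 0.4048 -0.3398  0.0835] dist mm [ -5.6  -7.6 -41.5] ang 1.1 rows 2 grip 0.399 F [ 0.6 -0.9  0.7]
q [ 0.53  0.53  0.19  1.96 -0.17  0.66  1.66]
in tool axes total: units [-0.32  1.38 -0.02] rotvec [0.51 0.89 0.34]
[-0.16,0.69,-0.01,0.25,0.45,0.17]
[-0.16,0.69,-0.01,0.25,0.45,0.17]
```

```bash
python3 -m crank '[[[-0.3,0.2,-0.02,0.5,0.9,0.3,40],[0,0.2,0,0,0,0,40],[0,0.1,0,0,0,0,40],[0,0,0,0,0,0,40],[0,0,0,0,0,0,40]]]'; python3 -c "
from go import *
plan([.3992,-.3474,.042],down(47.05))"
```

```text
t: 10.38
eef_pos: [0.4005, -0.3478, 0.0701]
eef_rot: [[0.681, 0.004, -0.732], [0.732, -0.002, 0.681], [0.001, -1.0, -0.004]]
ft_force: [0.8, -0.1, 0.8]
grip_width: 0.402
t 10.38 pos [ 0.4005 -0.3478  0.0701] dist mm [ -1.3   0.4 -28.1] ang 0.2 rows 2 grip 0.402 F [ 0.8 -0.1  0.8]
q [ 0.54  0.56  0.19  1.96 -0.17  0.64  1.66]
in tool axes total: units [-0.02  0.94  0.05] rotvec [ 0.24 -0.    0.06]
[-0.01,0.47,0.02,0.12,-0.00,0.03]
[-0.01,0.47,0.02,0.12,-0.00,0.03]
```

```bash
python3 -m crank '[[[-0.01,0.4,0.04,0.2,0,0,40],[0,0.35,0,0,0,0,40],[0,0.15,0,0,0,0,40],[0,0,0,0,0,0,40],[0,0,0,0,0,0,10],[0,0,0,0,0,0,0],[0,0,0,0,0,0,0],[0,0,0,0,0,0,0],[0,0,0,0,0,0,0]]]' 60; python3 -c "
from go import *
plan([.3992,-.3474,.042],down(47.05))"
```

```text
t: 11.13
eef_pos: [0.3995, -0.3473, 0.041]
eef_rot: [[0.681, 0.002, -0.732], [0.732, 0.0, 0.681], [0.001, -1.0, -0.001]]
ft_force: [0.3, 0.1, -0.8]
grip_width: 0.128
t 11.13 pos [ 0.3995 -0.3473  0.041 ] dist mm [-0.3 -0.1  1. ] ang 0.1 rows 1 grip 0.128 F [ 0.3  0.1 -0.8]
q [ 0.55  0.6   0.18  1.98 -0.19  0.57  1.68]
in tool axes total: units [-0.01 -0.03  0.01] rotvec [ 0.05 -0.01  0.07]
[-0.01,-0.03,0.01,0.05,-0.01,0.07]
```

```bash
python3 -m crank '[[[0,-0.3,0,0,0,0,0],[0,-0.8,0,0,0,0,0],[0,-0.95,0,0,0,0,0],[0,-0.95,0,0,0,0,0],[0,-0.95,0,0,0,0,0],[0,-0.95,0,0,0,0,0],[0,-0.95,0,0,0,0,0],[0,-0.4,0,0,0,0,0]]]' 60; python3 -c "
from go import *
snap(8)
plan(car(0,-.042,-.024+.041+.09),RC)
from inhand import run
run(8,.04,['scene'],25,.041)"
```

```text
t: 11.8
eef_pos: [0.3964, -0.3457, 0.2391]
eef_rot: [[0.682, -0.004, -0.731], [0.731, 0.004, 0.682], [0.0, -1.0, 0.005]]
ft_force: [-0.0, -0.6, -0.7]
grip_width: 0.128
t 11.90 pos [ 0.3967 -0.3458  0.2381] dist mm [177.5 298.3  44.4] ang 48.1 rows 13 grip 0.126 F [ 1.  -0.4 -1.8]
q [ 0.49  0.36  0.25  1.75 -0.1   1.05  1.6 ]
in tool axes total: units [11.31 -1.46  2.46] rotvec [-29.12 -37.02  -9.8 ]
[0.87,-0.11,0.19,-2.24,-2.85,-0.75]
[0.88,-0.11,0.14,-2.24,-2.85,-0.75]
[0.89,-0.10,0.09,-2.24,-2.85,-0.75]
[0.89,-0.09,0.05,-2.24,-2.85,-0.75]
[0.89,-0.08,-0.00,-2.24,-2.85,-0.75]
[0.89,-0.07,-0.05,-2.24,-2.85,-0.75]
[0.89,-0.05,-0.10,-2.24,-2.85,-0.75]
[0.89,-0.04,-0.14,-2.24,-2.85,-0.75]
[0.88,-0.02,-0.19,-2.24,-2.85,-0.75]
[0.87,0.00,-0.23,-2.24,-2.85,-0.75]
[0.85,0.02,-0.27,-2.24,-2.85,-0.75]
[0.84,0.04,-0.31,-2.24,-2.85,-0.75]
[0.82,0.07,-0.35,-2.24,-2.85,-0.75]
scene area 234 u mm -1.1120075020194191 bottom below tcp mm 37.86277212372653 rms 2.114597478481489 u=0 rms 2.056205066500053 rib dir tool z [-0.73  0.68  0.  ]
```

```bash
python3 -m crank '[[[0.85,-0.2,0.19,-2.2,-2.9,-0.8,0],[0.88,-0.2,0.14,-2.2,-2.9,-0.8,0],[0.89,-0.2,0.09,-2.2,-2.9,-0.8,0],[0.89,-0.15,0.05,-2.2,-2.9,-0.8,0],[0.89,-0.1,0,-2.2,-2.9,-0.8,0],[0.89,-0.07,-0.05,-2.2,-2.9,-0.8,0],[0.89,-0.05,-0.1,-2.2,-2.9,-0.8,0],[0.89,-0.04,-0.14,-2.2,-2.9,-0.8,0],[0.88,-0.02,-0.19,-2.2,-2.9,-0.8,0],[0.87,0,-0.23,-2.2,-2.9,-0.8,0]]]'; python3 -c "
from go import *
plan(car(0,-.042,-.024+.041+.07),RC)"
```

```text
t: 12.73
eef_pos: [0.5267, -0.1084, 0.2798]
eef_rot: [[0.216, 0.391, -0.895], [0.976, -0.054, 0.212], [0.035, -0.919, -0.393]]
ft_force: [0.7, 0.2, -1.6]
grip_width: 0.128
t 12.73 pos [ 0.5267 -0.1084  0.2798] dist mm [ 57.4  60.  -14.6] ang 10.2 rows 4 grip 0.128 F [ 0.7  0.2 -1.6]
q [ 0.14  0.13  0.03  2.01 -0.03  0.59  1.53]
in tool axes total: units [ 2.35  1.09 -1.1 ] rotvec [-6.71 -7.47 -1.49]
[0.59,0.27,-0.27,-1.68,-1.87,-0.37]
[0.58,0.28,-0.29,-1.68,-1.87,-0.37]
[0.56,0.30,-0.30,-1.68,-1.87,-0.37]
[0.55,0.31,-0.30,-1.68,-1.87,-0.37]
```

```bash
python3 -m crank '[[[0.59,0.15,-0.27,-1.7,-1.9,-0.4,0],[0.55,0.2,-0.29,-1.7,-1.9,-0.4,0],[0.4,0.2,-0.25,-1.7,-1.9,-0.4,0],[0.2,0.2,-0.1,-0.5,-0.5,0,0],[0,0,0,0,0,0,0],[0,0,0,0,0,0,0]]]'; python3 -c "
from go import *
plan(car(0,-.042,-.024+.041),RC)"
```

```text
t: 13.23
eef_pos: [0.5674, -0.053, 0.2681]
eef_rot: [[0.095, 0.479, -0.873], [0.995, -0.04, 0.087], [0.006, -0.877, -0.48]]
ft_force: [-0.2, 0.4, -0.7]
grip_width: 0.131
t 13.23 pos [ 0.5674 -0.053   0.2681] dist mm [ 51.6   1.5 -63.5] ang 1.4 rows 3 grip 0.131 F [-0.2  0.4 -0.7]
q [ 0.04  0.16 -0.    2.06  0.06  0.42  1.46]
in tool axes total: units [ 0.2   2.68 -0.48] rotvec [-1.3  -0.45  0.15]
[0.07,0.89,-0.16,-0.43,-0.15,0.05]
[0.07,0.89,-0.15,-0.43,-0.15,0.05]
[0.07,0.89,-0.15,-0.43,-0.15,0.05]
```

```bash
python3 -m crank '[[[0.2,0.2,-0.45,-1.3,-0.4,0.1,0],[0,0.5,0,0,0,0,0],[0,0.4,0,0,0,0,0],[0,0,0,0,0,0,0],[0,0,0,0,0,0,0]]]'; python3 -c "
from go import *
plan(car(0,-.042,-.024+.041),RC)
snap(9)
a=cv2.imread('pics/scene9.png')[190:290,225:325];b=cv2.imread('pics/top9.png')[85:185,200:300]
cv2.imwrite('pics/v9.png',cv2.resize(np.hstack([a,b]),None,fx=4,fy=4,interpolation=cv2.INTER_CUBIC))"
```

```text
t: 13.65
eef_pos: [0.5942, -0.0553, 0.2445]
eef_rot: [[0.101, 0.493, -0.864], [0.995, -0.05, 0.088], [0.0, -0.869, -0.495]]
ft_force: [-1.5, -0.2, -0.5]
grip_width: 0.132
t 13.65 pos [ 0.5942 -0.0553  0.2445] dist mm [ 24.8   3.7 -39.9] ang 0.7 rows 2 grip 0.132 F [-1.5 -0.2 -0.5]
q [0.02 0.23 0.01 2.06 0.09 0.34 1.42]
in tool axes total: units [ 0.21  1.56 -0.04] rotvec [-0.3  -0.55 -0.31]
[0.10,0.78,-0.02,-0.15,-0.27,-0.16]
[0.10,0.78,-0.02,-0.15,-0.27,-0.16]
```

View pics/v9.png

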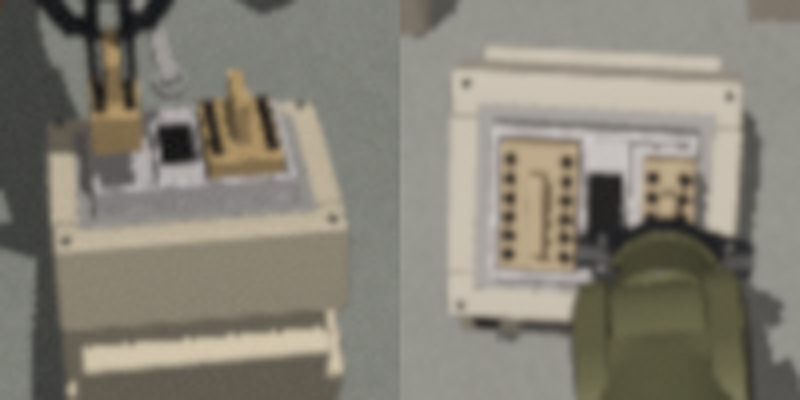

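The narrow cassette is lined up above the narrow pocket, at about (670,190) in the composite. The wide one lies flat in its pocket.

```bash
python3 -m crank '[[[0.2,0.2,-0.04,-0.3,-0.5,-0.3,0],[0,0.35,0,0,0,0,0],[0,0,0,0,0,0,0],[0,0,0,0,0,0,0]]]'; python3 -c "
from go import *
plan(car(0,-.042,-.024+.041),RC)"
```

```text
t: 14.08
eef_pos: [0.6049, -0.0504, 0.2321]
eef_rot: [[0.091, 0.502, -0.86], [0.996, -0.045, 0.079], [0.001, -0.864, -0.504]]
ft_force: [0.1, 0.7, -1.0]
grip_width: 0.131
t 14.08 pos [ 0.6049 -0.0504  0.2321] dist mm [ 14.1  -1.2 -27.6] ang 0.2 rows 2 grip 0.131 F [ 0.1  0.7 -1. ]
q [0.01 0.26 0.02 2.07 0.1  0.29 1.42]
in tool axes total: units [0.   1.03 0.06] rotvec [ 0.24 -0.07  0.  ]
[0.00,0.52,0.03,0.12,-0.03,0.00]
[0.00,0.52,0.03,0.12,-0.03,0.00]
```

```bash
python3 -m crank '[[[0,0.2,0.06,0.2,0,0,0],[0,0.2,0,0,0,0,0],[0,0.1,0,0,0,0,0],[0,0,0,0,0,0,0]]]'; python3 -c "
from go import *
plan(car(0,-.042,-.024+.041),RC)"
```

```text
t: 14.42
eef_pos: [0.6114, -0.0508, 0.2168]
eef_rot: [[0.091, 0.498, -0.862], [0.996, -0.045, 0.079], [0.001, -0.866, -0.5]]
ft_force: [0.2, 0.3, -0.5]
grip_width: 0.125
t 14.42 pos [ 0.6114 -0.0508  0.2168] dist mm [  7.6  -0.8 -12.2] ang 0.1 rows 1 grip 0.125 F [ 0.2  0.3 -0.5]
q [0.01 0.29 0.02 2.07 0.1  0.26 1.41]
in tool axes total: units [-0.    0.48 -0.02] rotvec [ 0.   -0.06  0.01]
[-0.00,0.48,-0.02,0.00,-0.06,0.01]
```

```bash
python3 -m crank '[[[0,0.15,0,0,0,0,0],[0,0.15,0,0,0,0,0],[0,0.1,0,0,0,0,0],[0,0,0,0,0,0,0]]]'; python3 -c "
from go import *
plan(car(0,-.042,-.024+.041),RC)"
```

```text
t: 14.75
eef_pos: [0.6181, -0.0515, 0.205]
eef_rot: [[0.091, 0.498, -0.863], [0.996, -0.045, 0.079], [0.001, -0.866, -0.5]]
ft_force: [0.1, 0.3, -1.9]
grip_width: 0.135
t 14.75 pos [ 0.6181 -0.0515  0.205 ] dist mm [ 0.9 -0.1 -0.5] ang 0.1 rows 1 grip 0.135 F [ 0.1  0.3 -1.9]
q [0.01 0.31 0.02 2.07 0.11 0.24 1.41]
in tool axes total: units [-0.    0.03 -0.02] rotvec [-0.01 -0.06  0.01]
[-0.00,0.03,-0.02,-0.01,-0.06,0.01]
```

```bash
python3 -m crank '[[[0,0.1,0,0,0,0,0],[0,0.06,0,0,0,0,0],[0,0,0,0,0,0,0],[0,0,0,0,0,0,0]]]'; python3 -c "
from go import *
plan(car(0,-.042,-.024+.041),RC)"
```

```text
t: 15.08
eef_pos: [0.6208, -0.0517, 0.2006]
eef_rot: [[0.091, 0.498, -0.862], [0.996, -0.045, 0.079], [0.001, -0.866, -0.5]]
ft_force: [-0.2, 0.7, -0.5]
grip_width: 0.128
t 15.08 pos [ 0.6208 -0.0517  0.2006] dist mm [-1.8  0.1  4. ] ang 0.1 rows 1 grip 0.128 F [-0.2  0.7 -0.5]
q [0.01 0.32 0.02 2.07 0.11 0.22 1.41]
in tool axes total: units [-0.   -0.15 -0.02] rotvec [-0.01 -0.06  0.01]
[-0.00,-0.15,-0.02,-0.01,-0.06,0.01]
```

```bash
python3 -m crank '[[[0,0.08,0,0,0,0,0],[0,0.05,0,0,0,0,0],[0,0,0,0,0,0,0],[0,0,0,0,0,0,0]]]'; python3 -c "
from go import *
plan(car(0,-.042,-.024+.041),RC)
snap(10)
a=cv2.imread('pics/scene10.png')[190:290,225:325];b=cv2.imread('pics/top10.png')[85:185,200:300]
cv2.imwrite('pics/v10.png',cv2.resize(np.hstack([a,b]),None,fx=4,fy=4,interpolation=cv2.INTER_CUBIC))"
```

```text
t: 15.42
eef_pos: [0.6226, -0.0519, 0.1974]
eef_rot: [[0.091, 0.498, -0.862], [0.996, -0.045, 0.079], [0.001, -0.866, -0.5]]
ft_force: [-1.2, -0.1, 1.5]
grip_width: 0.131
t 15.42 pos [ 0.6226 -0.0519  0.1974] dist mm [-3.7  0.3  7.2] ang 0.1 rows 1 grip 0.131 F [-1.2 -0.1  1.5]
q [0.01 0.33 0.02 2.07 0.11 0.22 1.41]
in tool axes total: units [-0.   -0.27 -0.01] rotvec [ 0.02 -0.07  0.01]
[-0.00,-0.27,-0.01,0.02,-0.07,0.01]
```

View pics/v10.png

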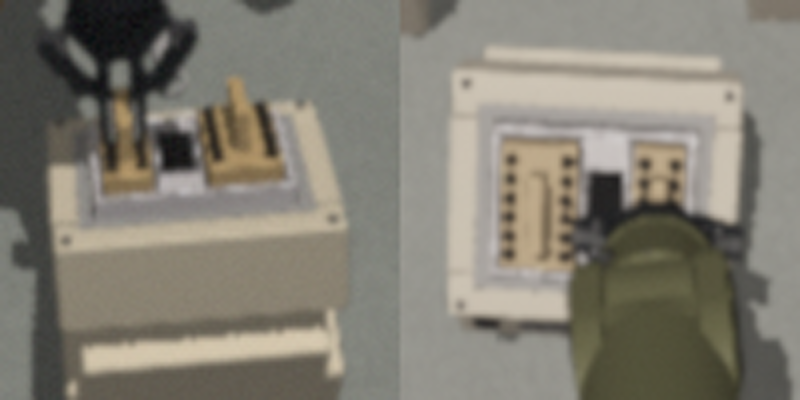

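Both cassettes look seated, and the carrier has sunk by about 8 mm. Releasing and backing off.

```bash
python3 -m crank '[[[0,0,0,0,0,0,20],[0,0,0,0,0,0,35],[0,0,0,0,0,0,35],[0,0,0,0,0,0,35],[0,-0.3,0,0,0,0,35],[0,-0.7,0,0,0,0,35],[0,-0.9,0,0,0,0,30],[0,-0.9,0,0,0,0,10],[0,-0.5,0,0,0,0,0],[0,0,0,0,0,0,0]]]'; python3 -c "
from go import *
plan(car(0,0,.05),RC)
snap(11)
a=cv2.imread('pics/scene11.png')[200:270,230:320];b=cv2.imread('pics/top11.png')[95:165,205:295]
cv2.imwrite('pics/v11.png',cv2.resize(np.hstack([a,b]),None,fx=4.4,fy=4.4,interpolation=cv2.INTER_CUBIC))"
```

```text
t: 16.35
eef_pos: [0.571, -0.0471, 0.2882]
eef_rot: [[0.09, 0.499, -0.862], [0.996, -0.045, 0.079], [0.001, -0.866, -0.501]]
ft_force: [-0.2, 0.0, -0.3]
grip_width: 0.002
t 16.35 pos [ 0.571  -0.0471  0.2882] dist mm [ 35.4  38.9 -55.1] ang 0.1 rows 3 grip 0.002 F [-0.2  0.  -0.3]
q [ 0.02  0.14 -0.    2.04  0.09  0.44  1.43]
in tool axes total: units [1.4  2.12 0.01] rotvec [ 0.05 -0.05  0.01]
[0.47,0.71,0.00,0.02,-0.02,0.00]
[0.47,0.71,0.00,0.02,-0.02,0.00]
[0.47,0.71,0.00,0.02,-0.02,0.00]
```

View pics/v11.png

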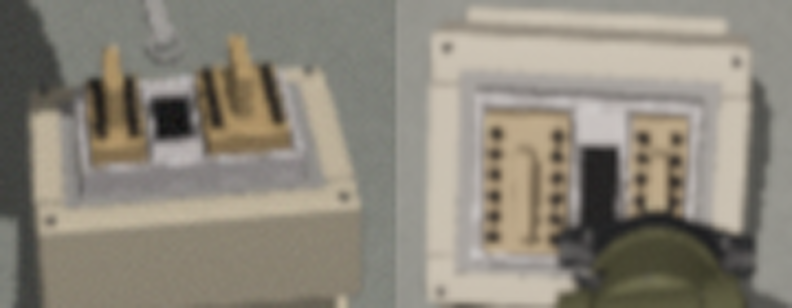

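```bash
python3 -m crank '[[[0.5,0.2,0,0,0,0,0],[0.5,0.3,0,0,0,0,0],[0.3,0.5,0,0,0,0,0],[0,0.5,0,0,0,0,0],[0,0,0,0,0,0,0],[0,0,0,0,0,0,0]]]'; python3 -c "
from go import *
plan(car(0,0,0),RC)"
```

```text
t: 16.95
eef_pos: [0.598, -0.0093, 0.2399]
eef_rot: [[0.091, 0.492, -0.866], [0.996, -0.045, 0.079], [-0.0, -0.87, -0.494]]
ft_force: [0.3, -0.1, -0.2]
grip_width: -0.001
t 16.95 pos [ 0.598  -0.0093  0.2399] dist mm [ 33.2  -1.2 -50. ] ang 0.4 rows 3 grip -0.001 F [ 0.3 -0.1 -0.2]
q [-0.11  0.24  0.04  2.06  0.21  0.34  1.23]
in tool axes total: units [ 0.06  2.   -0.14] rotvec [-0.41 -0.06 -0.06]
[0.02,0.67,-0.05,-0.14,-0.02,-0.02]
[0.02,0.67,-0.04,-0.14,-0.02,-0.02]
[0.02,0.67,-0.04,-0.14,-0.02,-0.02]
```

```bash
python3 -m crank '[[[0.06,0.5,-0.14,-0.4,0,0,0],[0,0.7,0,0,0,0,0],[0,0.5,0,0,0,0,0],[0,0.2,0,0,0,0,0],[0,0,0,0,0,0,0]]]'; python3 -c "
from go import *
plan(car(0,0,-.036),RC)
snap(12)
a=cv2.imread('pics/scene12.png')[190:270,225:325];b=cv2.imread('pics/top12.png')[85:165,200:300]
cv2.imwrite('pics/v12.png',cv2.resize(np.hstack([a,b]),None,fx=4,fy=4,interpolation=cv2.INTER_CUBIC))"
```

```text
t: 17.37
eef_pos: [0.6306, -0.0121, 0.1909]
eef_rot: [[0.093, 0.497, -0.863], [0.996, -0.047, 0.08], [-0.001, -0.867, -0.499]]
ft_force: [-0.1, -0.6, -0.2]
grip_width: 0.0
t 17.37 pos [ 0.6306 -0.0121  0.1909] dist mm [ 18.6  -0.  -32.3] ang 0.2 rows 2 grip 0.0 F [-0.1 -0.6 -0.2]
q [-0.12  0.35  0.07  2.07  0.24  0.22  1.2 ]
in tool axes total: units [0.06 1.24 0.  ] rotvec [-0.08 -0.15 -0.14]
[0.03,0.62,0.00,-0.04,-0.08,-0.07]
[0.03,0.62,0.00,-0.04,-0.08,-0.07]
```

View pics/v12.png

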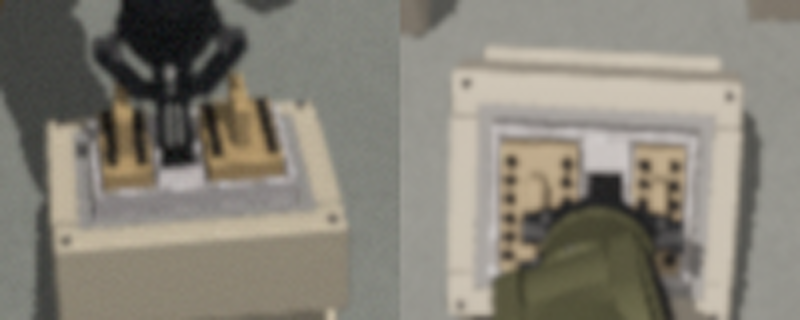

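The shut fingertips are over the pad and the gripper's knuckles are well above the ribs. Pressing now.

```bash
python3 -m crank '[[[0.05,0.3,0,0,0,0,0],[0,0.3,0,0,0,0,0],[0,0.2,0,0,0,0,0],[0,0,0,0,0,0,0]]]'; python3 -c "
from go import *
plan(car(0,0,-.036),RC)"
```

```text
t: 17.8
eef_pos: [0.6429, -0.0121, 0.1735]
eef_rot: [[0.094, 0.501, -0.86], [0.996, -0.047, 0.082], [0.0, -0.864, -0.503]]
ft_force: [-3.4, -0.5, 2.8]
grip_width: -0.002
t 17.80 pos [ 0.6429 -0.0121  0.1735] dist mm [  6.2  -0.  -14.8] ang 0.3 rows 1 grip -0.002 F [-3.4 -0.5  2.8]
q [-0.1   0.39  0.05  2.06  0.33  0.18  1.11]
in tool axes total: units [0.02 0.53 0.07] rotvec [ 0.21 -0.24 -0.13]
[0.02,0.53,0.07,0.21,-0.24,-0.13]
```

```bash
python3 -m crank '[[[0,0.3,0.05,0.2,-0.2,-0.1,0],[0,0.2,0,0,0,0,0],[0,0.1,0,0,0,0,0],[0,0,0,0,0,0,0]]]'; python3 -c "
from go import *
plan(car(0,0,-.036),RC)"
```

```text
t: 18.13
eef_pos: [0.6502, -0.0126, 0.161]
eef_rot: [[0.092, 0.502, -0.86], [0.996, -0.045, 0.08], [0.001, -0.864, -0.504]]
ft_force: [-6.5, 1.0, 7.4]
grip_width: -0.002
t 18.13 pos [ 0.6502 -0.0126  0.161 ] dist mm [-1.   0.4 -2.3] ang 0.3 rows 1 grip -0.002 F [-6.5  1.   7.4]
q [-0.01  0.42 -0.07  2.06  0.66  0.18  0.79]
in tool axes total: units [0.01 0.05 0.07] rotvec [ 0.24 -0.16 -0.01]
[0.01,0.05,0.07,0.24,-0.16,-0.01]
```

```bash
python3 -m crank '[[[0,0.1,0,0,0,0,0],[0,0,0,0,0,0,0]]]'; python3 -c "
from go import *
plan(car(0,0,-.036),RC)"
```

```text
t: 18.3
eef_pos: [0.6501, -0.0126, 0.1611]
eef_rot: [[0.092, 0.503, -0.859], [0.996, -0.046, 0.08], [0.001, -0.863, -0.505]]
ft_force: [-6.3, 0.5, 6.2]
grip_width: -0.004
t 18.30 pos [ 0.6501 -0.0126  0.1611] dist mm [-1.   0.5 -2.4] ang 0.4 rows 1 grip -0.004 F [-6.3  0.5  6.2]
q [ 0.    0.42 -0.09  2.06  0.71  0.18  0.74]
in tool axes total: units [0.01 0.05 0.07] rotvec [ 0.36 -0.15 -0.04]
[0.01,0.05,0.07,0.36,-0.15,-0.04]
```

```bash
python3 -m crank '[[[0,0.03,0,3,0,0,0],[0,0.05,0,3,0,0,0],[0,0.1,0,2,0,0,0],[0,0.05,0,0,0,0,0]]]'; python3 -c "
from go import *
plan(car(0,0,-.036),RC)"
```

```text
t: 18.63
eef_pos: [0.6499, -0.0123, 0.1607]
eef_rot: [[0.09, 0.375, -0.922], [0.996, -0.038, 0.082], [-0.004, -0.926, -0.377]]
ft_force: [-14.7, 1.0, 16.9]
grip_width: 0.001
t 18.63 pos [ 0.6499 -0.0123  0.1607] dist mm [-0.7  0.2 -2. ] ang 7.8 rows 2 grip 0.001 F [-14.7   1.   16.9]
q [ 0.2   0.46 -0.37  1.92  0.55  0.46  0.93]
in tool axes total: units [0.   0.05 0.05] rotvec [-7.83  0.07 -0.23]
[0.00,0.03,0.02,-3.92,0.04,-0.11]
[0.00,0.02,0.03,-3.92,0.04,-0.11]
```

The force rose to about 22 N with no motion, so the carrier is at its end stop. Letting go and backing off.

```bash
python3 -m crank '[[[0,-0.2,0,0,0,0,0],[0,-0.4,0,0,0,0,0],[0,-0.7,0,-1,0,0,0],[0,-0.9,0,-1,0,0,0],[0,-0.9,0,-1,0,0,0],[0,-0.9,0,0,0,0,0],[0,-0.6,0.3,0,0,0,0],[0,-0.3,0.8,0,0,0,0],[0,0,0.9,0,0,0,0],[0,0,0.9,0,0,0,0]]]'; python3 -c "
from go import *
plan(car(0,0,.1),RC,show=False)
snap(13)
a=cv2.imread('pics/scene13.png')[190:290,225:325];b=cv2.imread('pics/top13.png')[85:185,200:300]
cv2.imwrite('pics/v13.png',cv2.resize(np.hstack([a,b]),None,fx=4,fy=4,interpolation=cv2.INTER_CUBIC))"
```

```text
t: 19.47
eef_pos: [0.5135, 0.0027, 0.2708]
eef_rot: [[0.089, 0.439, -0.894], [0.996, -0.039, 0.08], [0.0, -0.898, -0.44]]
ft_force: [0.1, -0.1, -0.1]
grip_width: -0.001
t 19.47 pos [0.5135 0.0027 0.2708] dist mm [67.9 -8.7  5.7] ang 3.9 rows 3 grip -0.001 F [ 0.1 -0.1 -0.1]
q [ 0.36  0.1  -0.53  2.12  0.32  0.51  1.09]
in tool axes total: units [-0.09  0.83 -2.13] rotvec [-3.88  0.03  0.02]
```

View pics/v13.png

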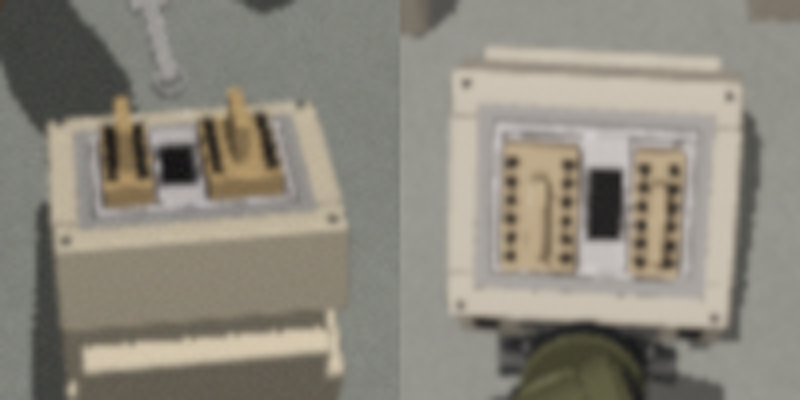

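The carrier is low, nearly flush, and both blocks sit in their pockets. I'll move the arm clear, wait over a second, and measure the pad and carrier depth.

```bash
python3 -m crank '[[[0,-0.5,0.8,0,0,0,0],[0,-0.5,0.8,0,0,0,0],[0,-0.3,0.4,0,0,0,0],[0,0,0,0,0,0,0],[0,0,0,0,0,0,0],[0,0,0,0,0,0,0],[0,0,0,0,0,0,0],[0,0,0,0,0,0,0],[0,0,0,0,0,0,0],[0,0,0,0,0,0,0]]]'
python3 - <<'E'
from go import *
snap(14)
def pad(k):
    out=[]
    for n in("top","scene"):
        d=cam(n,k); g=d["pixels"].max(2); 
        c=proj([car(0,0,-.012)],d)[0]; w=np.zeros_like(g); x,y=c.astype(int); w[y-12:y+13,x-9:x+10]=1
        m=((g<75)&(w>0)).astype(np.uint8); _,l,st,ce=cv2.connectedComponentsWithStats(m); i=1+np.argmax(st[1:,4]); out.append((d,ce[i],st[i,4]))
    f=lambda q:np.concatenate([proj([car(q[0],q[1],q[2])],d)[0]-c for d,c,_ in out])
    s=least_squares(f,[0,0,-.01],x_scale=.01); print(k,"pad in carrier frame mm",(s.x*1e3).round(1),"res",s.fun.round(2),[o[2] for o in out])
for k in (0,6,8,13,14): pad(k)
print(status.sense()['joint_pos'].round(2),status.sense()['t'])
cv2.imwrite('pics/v14b.png',cv2.imread('pics/top14.png'))
a=cv2.imread('pics/scene14.png')[200:270,230:320];b=cv2.imread('pics/top14.png')[95:165,205:295]
cv2.imwrite('pics/v14.png',cv2.resize(np.hstack([a,b]),None,fx=4.4,fy=4.4,interpolation=cv2.INTER_CUBIC))
E
```

```text
t: 20.4
eef_pos: [0.4426, 0.01, 0.2812]
eef_rot: [[0.086, 0.441, -0.893], [0.996, -0.038, 0.077], [-0.0, -0.897, -0.442]]
ft_force: [-0.5, 0.1, 0.0]
grip_width: 0.004
0 pad in carrier frame mm [-2.6  0.1 -2.8] res [-0.15 -0.01 -0.15  0.01] [np.int32(119), np.int32(67)]
6 pad in carrier frame mm [-6.3  0.9 -6.9] res [ 0.09  0.01  0.09 -0.01] [np.int32(136), np.int32(63)]
8 pad in carrier frame mm [-2.4  0.2 -4.4] res [ 0.  0.  0. -0.] [np.int32(124), np.int32(62)]
13 pad in carrier frame mm [ -3.    0.  -25.4] res [ 0.04  0.    0.04 -0.  ] [np.int32(118), np.int32(72)]
14 pad in carrier frame mm [ -3.1   0.2 -25.6] res [ 0.03  0.    0.03 -0.  ] [np.int32(119), np.int32(71)]
[ 0.4  -0.05 -0.53  2.22  0.15  0.52  1.23] 20.5
```

View pics/v14.png

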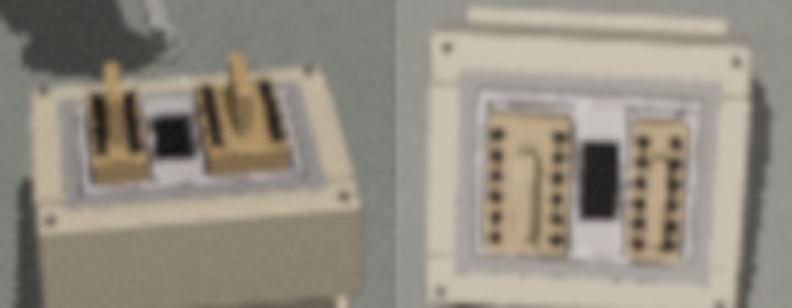

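View pics/scene14.png

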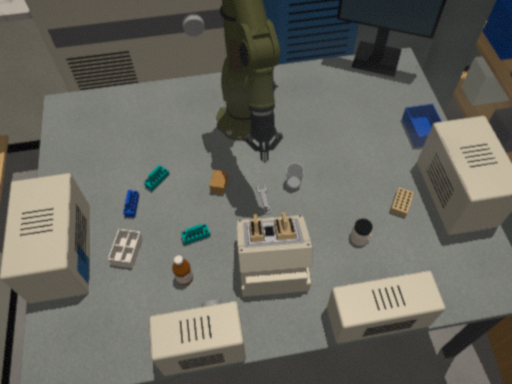

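View pics/v14b.png

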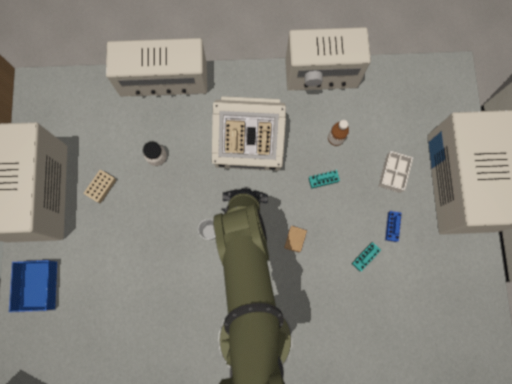

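Run:
```python
from go import *
ims=[]
for n,x0,y0 in(("scene",230,195),("top",205,95)):
    d=cam(n,14); k=4.4; im=cv2.resize(d["pixels"][y0:y0+75,x0:x0+90,::-1],None,fx=k,fy=k,interpolation=cv2.INTER_CUBIC)
    for cy,W in((.051,.06),(-.042,.04)):
        for h,l,w in((.034,.1,W),(.07,.06,.012)):
            P=[car(-.0025-.005+a*l/2,cy+b*w/2,-.0256-.024+h) for a,b in((1,1),(1,-1),(-1,-1),(-1,1))]
            p=(proj(P,d)-[x0,y0]+.5)*k-.5; cv2.polylines(im,[np.round(p*16).astype(int)],True,(0,0,255),1,cv2.LINE_AA,4)
    ims.append(im)
cv2.imwrite('pics/v15.png',np.hstack(ims))
```

```text
(no output)
```

View pics/v15.png

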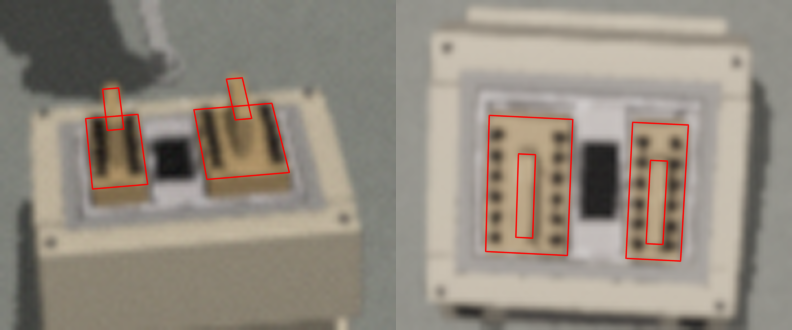

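The fully seated model outlines match both block tops and both ribs in both views. The carrier has moved in about 22.8 mm, which agrees with latched, and it has held steady. Handing in.

```bash
python3 -c "
from plant import job
print(job.hand_in())"
```

```text
the job is handed in; nothing more can be done
None
```

Both cassettes are in their pockets and the carrier is pressed down and latched. I handed the job in at about 20.5 s of the 61 s allowed.

- **Cassettes:** I gripped each one by its rib and lowered it along the carrier's axis, the wide one first, then the narrow one. Outlines of fully seated cassettes match both block tops and both ribs in both camera views.
- **Press:** I pressed the pad with the fingers shut. The first push stopped at about 10 N because joint 6 was near its lower limit. I tilted the tool about 8 degrees towards vertical and pressed again within the same press. The force then rose to about 22 N with no further motion, so the carrier was at its end stop.
- **Latch:** After I let go, the camera-measured pad depth was 25.4 mm and then 25.6 mm about a second later. Measured from the raised pad (2.8 mm), that is about 22.8 mm of travel, which fits latched. One press was enough.
- **Checks that disagreed:** My loader model sat a few millimetres off the images (height, or the camera calibration). One pad reading with the arm over the loader was also off. Neither affected the fits.
- **Bystanders:** From the before and after pictures they look unmoved. The arm was touching nothing at hand-in.

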